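# Put a pile of test plates away under the lip and spring bolt of its holder

## Robot

A 7-joint arm with a two-finger parallel gripper is mounted at the origin on a cart in front of the work surface, level with it; the furniture and walls round the work are solid. World frame = base frame: x ahead of the robot, y to its left, z up, the work surface at z = 0. Lengths are in m, angles in rad, forces in N, time in s.
With the tool pointing down it reaches from about 0.4 to 0.875 m from the base axis. Payload 19.3 kg.
Tool frame: the origin (TCP) lies at the very end of the fingers, on their centre line; the grasp point (between the pads) lies 19 mm behind it; z points along the fingers, y is the line along which they close (so a half turn about z gives the same grasp; the last joint's range is limited). The gripper opens to 85 mm and grips with 20 to 120 N. Pads are 22 mm wide; open, the fingers measure 114 mm over their backs; the gripper's body (76 mm by 85 mm) begins 54 mm behind the grasp point. The pads swing forward as they close: fully open they stand 13 mm farther back than shut.
Start: joints at [1.033, 0.521, -0.036, 1.599, 0.021, 1.021, -0.113], TCP at [0.282, -0.558, 0.231] pointing down, gripper open.
Joint ranges: [-2.91, 2.91], [-0.3, 2.13], [-1.5, 1.42], [0.17, 2.43], [-1.26, 4.41], [0.16, 1.93], [-2.52, 2.52]. Speed limits (rad/s): [1.89, 1.89, 2.39, 2.39, 3.01, 3.01, 3.01].

## Interface

Orientations are given as [roll, pitch, yaw] about the fixed x, y, z axes, in that order (R = Rz(yaw) Ry(pitch) Rx(roll)).
In Python, from workcell import bot gives the robot as it stands. The module is installed in compiled form; this text tells all that it offers.
- The arm moves only by the tool apply_moves, never from a script. Its arguments are lists of equal length, an entry for each row: "claw": the finger opening in m, from 0 to 0.0854; "xyz": the shift along the tool's x, y, z in m, a list of three; "twist": the turn, a rotation vector about the tool's x, y, z in rad, a list of three. A call has 1 to 20 rows; each row shifts and turns the commanded pose from where the row before left it, along the tool's axes as they then stand; what a row does not reach is not made up. A row lasts 1/10 s, in which the tool goes at most 50 mm and 8.59 degrees, less where a joint would pass 70% of its speed; a pose out of reach is approached as far as the arm can. A call with a gripper value outside its range is refused whole. The fingers move at their own pace and stop on an object; "force" is the grip in N (left out, the last holds). Time passes only in rows, so rows that do not move let the fingers close. It gives the time, the measured TCP pose, the force, the opening and the grip force at its end, in the units of the state.
- bot.observe(): the state, without advancing time (a new reading comes with each control period).
- bot.grab_frame(name): name is "side" or "top" or "wrist"; returns a dict with "img" (384x512x3 uint8, red, green, blue), "vfov" (degrees; the focal length in pixels is half the picture's height over the tangent of half this angle, whatever the lens; pixels are square), "cx", "cy" (the principal point, pixels), "distortion" ([k1, k2, p1, p2, k3] as OpenCV has them; the pictures are not rectified), "view" (4x4, takes a point from world to camera coordinates). Camera axes: x right, y up, looking along -z (the intrinsics and any distortion apply to the point x, -y, -z); pixel columns grow to the right and rows downward; lengths in m; the calibration is good to about 2 mm. A picture is of the moment at which its call begins. There is no depth.
- bot.job_done(): hands the job in; it is judged then, once.
Trained networks look in the newest picture that a camera, given by its name, has taken for a name from the list of things; names that differ only in an ending like _2 or _b are one class to them, and where a whole thing is asked for, a point or a joint stands for the part that bears it (a point fixed in the world has none). Each returns a list of dicts, best first, with "score" (0 to 1); they miss things now and then, are a little off and sometimes report something else, mostly with a low value. They report only what shows in the picture. A call takes as long as a camera call. They do not tell look-alikes from the thing itself.
- bot.find_in(camera, query): "position" ([x, y, z] in m, in world coordinates, good to about 4 mm: the middle of the surface that is visible of it).
The state is a dict: "clock": time; "qpos": joint angles; "qd": joint speeds; "joint_efforts": joint torques, N m; "position": TCP position; "tool_rot": TCP orientation; "force": force on the tool from outside, world axes, zero at the start; "moment": the same for the moment, N m; "grip_width": finger opening in m; "finger_force": force on a finger pad.
Only numpy, scipy, OpenCV 4.12 (cv2) and the standard library are available. Lean on these libraries where they do the work, as an engineer would, in place of code of your own. Each camera call takes 0.05 s, during which the arm holds its last target. There are 200 camera calls.

## Task

Pick up the three steel test plates together as one pile (square it up first if it is ragged) and put them away in the blue holder: tilt the pile so that one of its short edges goes in under the fixed lip, then swing the other end down and press it until the brass spring bolt snaps out over the plates. All three plates must end lying flat, one on the other, on the floor of the holder, held by the lip at one end and by the bolt at the other; leave the round block, the loupe and the marker where they are.

Things in the scene. Friction and masses are not known exactly. Their poses are not given: they have to be found in the camera images.
- holder: Blue holder, fixed to the bench: an open-topped nest 69.5 mm long (its x) and 53 mm wide (its y). Origin: under the middle of the nest, on the bench; z up; nest floor at z = 6 mm. A fixed lip overhangs its -x end and a spring bolt its +x end. Between the lip and the far wall it is only 63.5 mm open, so the 66 mm plates cannot go in flat.
- nest_floor (a point): Middle of the nest floor, holder x = 0, y = 0, z = 6 mm; same axes as the holder. The end walls' inner faces are at x = -34.75 and +34.75 mm, the side walls' at y = -26.5 and +26.5 mm.
- lip_edge (a point): Middle of the lower inner edge of the lip (holder x = -28.75 mm, z = 27 mm); same axes as the holder. The lip overhangs the nest by 6 mm from the top of the -x wall; its underside is at z = 27 mm, its top (and the wall's) at z = 33 mm. Wall and lip span y = -33.5 to 33.5 mm; the wall is 7 mm thick.
- far_wall (a point): Middle of the inner top edge of the +x wall (holder x = 34.75 mm, z = 22 mm); same axes. Behind it the aluminium bolt housing, 29 mm wide in y, reaches from x = 36 to 61 mm and up to z = 43 mm; the bolt's black knob sticks out behind it to x = 80 mm (89 mm when the bolt is pushed back).
- finger_gap (a point): Middle of the foot of the nest's open side, holder y = +26.5 mm, z = 6 mm (the -y side is alike); same axes. The long sides have walls only at the corners, beyond x = -24 and x = +24 mm (7 mm thick, tops at z = 22 mm); the 48 mm between are open down to the floor, for fingers.
- bolt (a joint): Brass spring bolt, slides along the holder's +x when driven back: 0 = fully out, 0.009 m = fully back. Spring 4 N at 0, 0.4 N more for each mm. Its nose is 16 mm wide, centred at y = 0, bevelled on top (from z = 28 mm at the tip to 37 mm at the wall, 52 degrees from level, slippery), so an edge pressed down on it drives it back.
- bolt_nose (a point): Middle of the lower edge of the bolt's nose; same axes as the holder. With the bolt out it is at holder x = 27.75 mm (7 mm into the nest), z = 25.5 mm. The nose is flat underneath, 1.5 mm above a fully seated pile.
- plate_0_center (a point): Centre of the lowest steel plate, 66 x 50 x 6 mm (its x, y, z), about 0.16 kg; at the start flat on the bench. Pile and holder lie side by side in front of the robot, either one on the left. The tall polisher stands fixed on the left, beyond about y = 0.2 m and x = 0.6 m and some 0.3 m high: come to the work round its front.
- plate_1_center (a point): Centre of the middle plate, same size, at the start lying on plate 0, up to 2 mm out of line along x, 1.5 mm along y and 2 degrees turned.
- plate_2_center (a point): Centre of the top plate, same size, at the start lying on plate 1, out of line in the same way; the whole pile is 18 mm high.
- ref_block: Bystander: round steel hardness block, 64 mm across, 16 mm high. Origin: centre of its underside.
- loupe: Bystander: black loupe, 37 mm across, 34 mm high. Origin: centre of its underside.
- marker: Bystander: white and red marker pen, 135 mm long (its y), 16 mm thick. Origin: middle of its underside.
Things that resemble listed ones, but are neither listed nor needed, are in the scene too. Leave any green look-alike of the part that bears plate_2_center alone.

How it is judged:
On the way:
1. all three plates are off the bench at the same time, carried as one pile (height (world z) of each of plate_0_center, plate_1_center, plate_2_center above 0.035 m and distance between plate_0_center and plate_2_center below 0.022 m), for 0.2 s.
At the end, for the whole second after the job is handed in: Each of the three plates lies level (within 2 degrees) in the nest, its centre within 3.5 mm of the nest's middle line along x and y, and the top plate's centre at most 16.8 mm above the nest floor (seated it is 15 mm); the bolt stands out over them (joint below 1.5 mm) (value of joint bolt below 0.0015 m and x of plate_0_center in the frame of nest_floor between -0.0035 and 0.0035 m and y of plate_0_center in the frame of nest_floor between -0.0035 and 0.0035 m and z of plate_0_center in the frame of nest_floor between 0.001 and 0.0168 m and angle between each of plate_0_center, plate_1_center, plate_2_center's own z axis and vertical below 0.035 rad and x of plate_1_center in the frame of nest_floor between -0.0035 and 0.0035 m and y of plate_1_center in the frame of nest_floor between -0.0035 and 0.0035 m and z of plate_1_center in the frame of nest_floor between 0.001 and 0.0168 m and x of plate_2_center in the frame of nest_floor between -0.0035 and 0.0035 m and y of plate_2_center in the frame of nest_floor between -0.0035 and 0.0035 m and z of plate_2_center in the frame of nest_floor between 0.001 and 0.0168 m); the robot touches nothing.
It fails at once if the round hardness block is moved by more than 20 mm (distance of ref_block from where it was at the start of the episode above 0.02 m).
It fails at once if the loupe is moved by more than 20 mm (distance of loupe from where it was at the start of the episode above 0.02 m).
It fails at once if the marker pen is moved by more than 20 mm (distance of marker from where it was at the start of the episode above 0.02 m).
It also fails if it takes over 54 s, if anything falls off the work surface, if the arm or the gripper's body presses on something with over 40 N, if the wrist force passes 120 N, or if a joint passes its speed limit or range.

## Working session

There is one attempt and no reset: what is moved stays moved. The work goes in short steps, Python scripts to look and compute and a tool call to move; the robot and the scene stay as the last step left them, time stands still between calls to the robot, and variables do not carry over. Pictures are saved under pics/ and viewed, at most 10 in all, crops included, and the job is handed in when it is done.

Besides the shell and the picture viewer there is one more tool, called after "Call:" as name(argument=value, ...) on one line, values as JSON. apply_moves: Moves the arm, as the interface text tells. Its arguments: {"type":"object","properties":{"claw":{"type":"array"},"xyz":{"type":"array"},"twist":{"type":"array"},"force":{"type":"number"}},"required":["claw","xyz","twist"]}

```bash
mkdir -p pics; python3 - <<'E'
from workcell import bot
import cv2,numpy as np
s=bot.observe();print({k:np.round(v,3).tolist() for k,v in s.items()})
for c in ["top","side"]:
    f=bot.grab_frame(c);cv2.imwrite(f"pics/{c}0.png",f["img"][:,:,::-1]);print(c,f["vfov"],f["cx"],f["cy"],f["distortion"]);print(np.round(f["view"],3))
    for q in ["holder","bolt","plate_2_center","plate_0_center","ref_block","loupe","marker"]:
        print(q,[(np.round(r["position"],3).tolist(),round(r["score"],2)) for r in bot.find_in(c,q)][:4])
E
```

```text
{'clock': 0.0, 'qpos': [1.033, 0.522, -0.036, 1.6, 0.021, 1.021, -0.113], 'qd': [-0.001, 0.002, -0.001, 0.001, 0.0, -0.001, -0.0], 'joint_efforts': [-0.002, -92.71, 1.979, -36.994, 0.018, 0.008, -0.0], 'position': [0.282, -0.558, 0.231], 'tool_rot': [-3.14, 0.0, 0.468], 'force': [-0.903, -0.196, -0.201], 'moment': [-0.019, 0.065, 0.053], 'finger_force': 0.0, 'grip_width': 0.085}
top 47.43732522938992 254.42130602767529 198.53353981709503 [-0.09794369  0.          0.          0.          0.        ]
[[-0.029 -1.    -0.011 -0.034]
 [ 0.996 -0.03   0.083 -0.555]
 [-0.083 -0.009  0.996 -0.852]
 [ 0.     0.     0.     1.   ]]
holder [([0.603, -0.117, 0.01], 0.68)]
bolt []
plate_2_center [([0.619, 0.11, 0.016], 0.93), ([0.617, -0.25, 0.008], 0.59)]
plate_0_center []
ref_block [([0.472, -0.015, 0.017], 0.76)]
loupe [([0.467, 0.072, 0.032], 0.52)]
marker [([0.424, -0.176, 0.016], 0.79), ([0.606, -0.119, 0.01], 0.61)]
side 44.35863769150025 255.20158532770373 191.06230296487092 [-0.06458962  0.          0.          0.          0.        ]
[[-0.978 -0.21   0.02   0.507]
 [ 0.139 -0.573  0.808 -0.15 ]
 [-0.158  0.792  0.589 -0.736]
 [ 0.     0.     0.     1.   ]]
holder [([0.603, -0.107, 0.008], 0.72)]
bolt [([0.65, -0.097, 0.029], 0.58)]
plate_2_center [([0.621, 0.111, 0.015], 0.87), ([0.612, -0.241, 0.006], 0.66), ([0.604, -0.107, 0.007], 0.5)]
plate_0_center [([0.608, 0.134, 0.002], 0.53)]
ref_block [([0.471, -0.006, 0.014], 0.97)]
loupe [([0.463, 0.086, 0.029], 0.63)]
marker [([0.421, -0.161, 0.015], 0.59), ([0.603, -0.107, 0.007], 0.5)]
```

```bash
python3 - <<'E'
import cv2
a=cv2.imread("pics/top0.png");b=cv2.imread("pics/side0.png")
# enlarged crop of work zone
cv2.imwrite("pics/top0c.png",cv2.resize(a[100:320,130:430],None,fx=2.66,fy=2.66,interpolation=cv2.INTER_CUBIC))
E
```

```text
(no output)
```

View pics/top0.png

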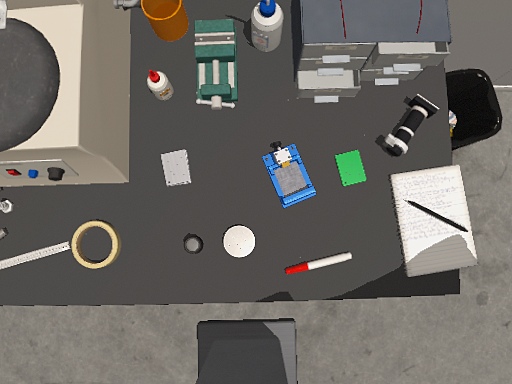

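View pics/side0.png

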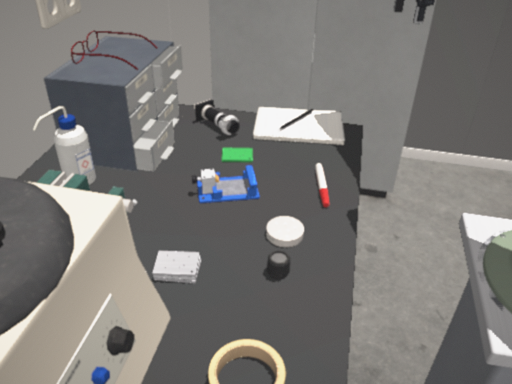

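The top view shows the pile at (176,168), the holder at (289,174) with its lip end toward the robot and its bolt at (283,153), and the green decoy at (351,168). The block is at (239,240), the loupe at (193,243) and the marker at (320,263). I'll measure yaw next.

```bash
cat > h.py <<'E'
from workcell import bot
import cv2,numpy as np
from scipy.spatial.transform import Rotation as Rn
def cam(f):
    h=f["img"].shape[0];fl=h/2/np.tan(np.radians(f["vfov"])/2)
    return np.array([[fl,0,f["cx"]],[0,fl,f["cy"]],[0,0,1]]),np.array(f["distortion"],float),np.array(f["view"])
def ray(f,uv,z):
    K,D,V=cam(f);uv=np.asarray(uv,float).reshape(-1,1,2)
    n=cv2.undistortPoints(uv,K,D).reshape(-1,2)
    d=np.c_[n[:,0],-n[:,1],-np.ones(len(n))]@V[:3,:3];c=-V[:3,:3].T@V[:3,3]
    return c+d*((z-c[2])/d[:,2])[:,None]
def proj(f,P):
    K,D,V=cam(f);P=np.atleast_2d(P)@V[:3,:3].T+V[:3,3]
    return cv2.projectPoints(P*[1,-1,-1],np.zeros(3),np.zeros(3),K,D)[0].reshape(-1,2)
def rect(f,mask,z):
    n,l,s,c=cv2.connectedComponentsWithStats(mask.astype(np.uint8))
    i=1+np.argmax(s[1:,4]);cs,_=cv2.findContours((l==i).astype(np.uint8),0,1)
    p=ray(f,cs[0].reshape(-1,2),z)[:,:2]
    r=cv2.minAreaRect((p*1000).astype(np.float32));return r,cs[0]
E
python3 - <<'E'
from h import *
for c in ["top","side"]:
    f=bot.grab_frame(c);im=f["img"].astype(int);R,G,B=im[...,0],im[...,1],im[...,2]
    u=proj(f,[0.62,0.11,0.018])[0];yy,xx=np.mgrid[:384,:512]
    near=np.hypot(xx-u[0],yy-u[1])<45
    m=(near&(im.min(2)>110)&(im.max(2)-im.min(2)<40))
    if c=="top":
        print("pile",rect(f,m,0.018)[0])
    b=(B>R+50)&(B>G+25)
    u=proj(f,[0.604,-0.112,0.02])[0];b&=np.hypot(xx-u[0],yy-u[1])<60
    print(c,"blue",rect(f,b,0.022)[0],rect(f,b,0.006)[0])
E
```

```text
pile ((621.6071166992188, 107.60475158691406), (70.44510650634766, 53.931941986083984), 9.435308456420898)
top blue ((598.8264770507812, -120.76477813720703), (113.73772430419922, 73.67115783691406), 21.00820541381836) ((600.9908447265625, -121.9136734008789), (115.8243179321289, 75.02265167236328), 21.008224487304688)
side blue ((599.529296875, -114.3326187133789), (115.76972198486328, 114.61653137207031), 20.863719940185547) ((605.6270141601562, -136.28102111816406), (119.3086166381836, 118.12027740478516), 20.86370277404785)
```

View pics/top0c.png

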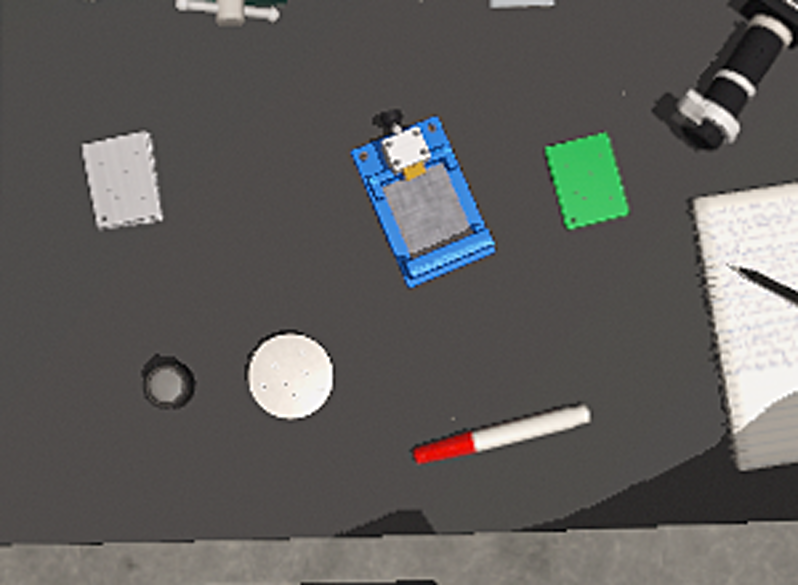

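Call:
apply_moves(claw=[0.0854,0.0854,0.0854,0.0854,0.0854,0.0854,0.0854,0.0854,0.0854,0.0854,0.0854,0.0854,0.0854,0.0854,0.0854,0.0854,0.0854,0.0854,0.0854,0.0854], xyz=[[0.028,-0.022,0],[0.028,-0.022,0],[0.028,-0.022,0],[0.028,-0.022,0],[0.028,-0.022,0],[0.028,-0.022,0],[0.028,-0.022,0],[0.028,-0.022,0],[0.028,-0.022,0],[0.028,-0.022,0],[0.028,-0.022,0],[0.028,-0.022,0],[0.028,-0.022,0],[0.028,-0.022,0],[0.028,-0.022,0],[0.028,-0.022,0],[0.028,-0.022,0],[0.028,-0.022,0],[0.028,-0.022,0],[0.028,-0.022,0]], twist=[[0,0,0],[0,0,0],[0,0,0],[0,0,0],[0,0,0],[0,0,0],[0,0,0],[0,0,0],[0,0,0],[0,0,0],[0,0,0],[0,0,0],[0,0,0],[0,0,0],[0,0,0],[0,0,0],[0,0,0],[0,0,0],[0,0,0],[0,0,0]])

```text
clock: 2.9
position: [0.5838, 0.0888, 0.2314]
tool_rot: [3.141, -0.0, 0.468]
force: [-0.3, -0.4, -0.3]
grip_width: 0.0853
finger_force: 0.0
```

```bash
python3 - <<'E'
from h import *
s=bot.observe();print({k:np.round(v,3).tolist() for k,v in s.items() if k in("clock","qpos","position","tool_rot","force")})
f=bot.grab_frame("wrist");cv2.imwrite("pics/w1.png",f["img"][:,:,::-1])
print(f["distortion"],f["vfov"],-f["view"][:3,:3].T@f["view"][:3,3])
for q in ["holder","plate_2_center"]: print(q,[(np.round(r["position"],3).tolist(),round(r["score"],2)) for r in bot.find_in("wrist",q)][:4])
E
```

```text
{'clock': 2.9, 'qpos': [-0.076, 0.475, -0.247, 1.686, 0.133, 0.998, -1.472], 'position': [0.584, 0.089, 0.231], 'tool_rot': [3.141, -0.0, 0.468], 'force': [-0.292, -0.367, -0.317]}
[-0.05084234  0.          0.          0.          0.        ] 58.87137590127776 [0.65653853 0.1271398  0.37561246]
holder [([0.597, -0.112, 0.006], 0.67)]
plate_2_center [([0.624, 0.107, 0.014], 0.93), ([0.605, -0.238, 0.01], 0.89)]
```

View pics/w1.png

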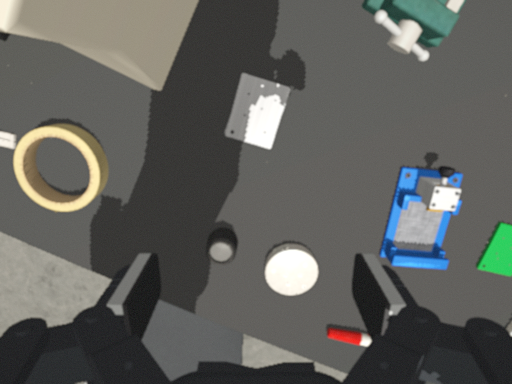

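The wrist view shows the pile half in shadow, with corners at about (243,73), (291,87), (271,149) and (226,137). The holder is at (420,218), with its lip at the bottom near (415,260) and the bolt at (445,195).

```bash
python3 - <<'E'
from h import *
f=bot.grab_frame("wrist");im=f["img"].astype(int);yy,xx=np.mgrid[:384,:512];g=im.mean(2)
print(g[100:120:6,215:300:4].astype(int))
for t in (65,75,90):
    m=(g>t)&(np.hypot(xx-258,yy-111)<55)
    r,c=rect(f,m,0.018);print(t,r,(cv2.boxPoints(cv2.minAreaRect(c))).round(0).tolist())
B=im[...,2];b=(B>im[...,0]+40)&(B>im[...,1]+20)&(np.hypot(xx-420,yy-218)<80)
r,c=rect(f,b,0.01);print(r)
o=cv2.resize(f["img"][150:280,370:475,::-1],None,fx=4.5,fy=4.5,interpolation=cv2.INTER_CUBIC)
p=cv2.resize(f["img"][60:160,215:305,::-1],None,fx=4.5,fy=4.5,interpolation=cv2.INTER_CUBIC)
w=np.zeros((585,880,3),np.uint8);w[:585,:472]=o[:585,:472];w[:450,474:879]=p[:450,:405];cv2.imwrite("pics/w1c.png",w[:,:800] if 0 else cv2.resize(w,(800,532)))
E
```

```text
[[ 57  51  55  54  57  86 142 137 139 142 139 204 247 250 250 240 220 139
  207  95  95  97]
 [ 55  53  52  52  53 133 139 138 139 178 237 252 245 250 251 254 253 245
  112  95  97  97]
 [ 55  56  55  56  68 141 137 137 138 237 250 249 252 253 253 254 254 223
   96  95  98  95]
 [ 54  55  56  51 126 138 137 138 141 248 253 249 253 253 255 254 255 105
   97  96  95  95]]
65 ((616.328125, 92.73603820800781), (94.73839569091797, 88.2864761352539), 17.751861572265625) [[220.0, 160.0], [235.0, 70.0], [318.0, 84.0], [303.0, 174.0]]
75 ((615.6617431640625, 92.41929626464844), (93.8138198852539, 87.650146484375), 16.65675163269043) [[219.0, 160.0], [237.0, 71.0], [319.0, 87.0], [302.0, 175.0]]
90 ((615.4669799804688, 91.98950958251953), (93.46065521240234, 86.69747924804688), 16.10202980041504) [[220.0, 159.0], [238.0, 71.0], [319.0, 88.0], [301.0, 176.0]]
((598.8077392578125, -128.66928100585938), (128.2262725830078, 91.647705078125), 21.35089683532715)
```

View pics/w1c.png

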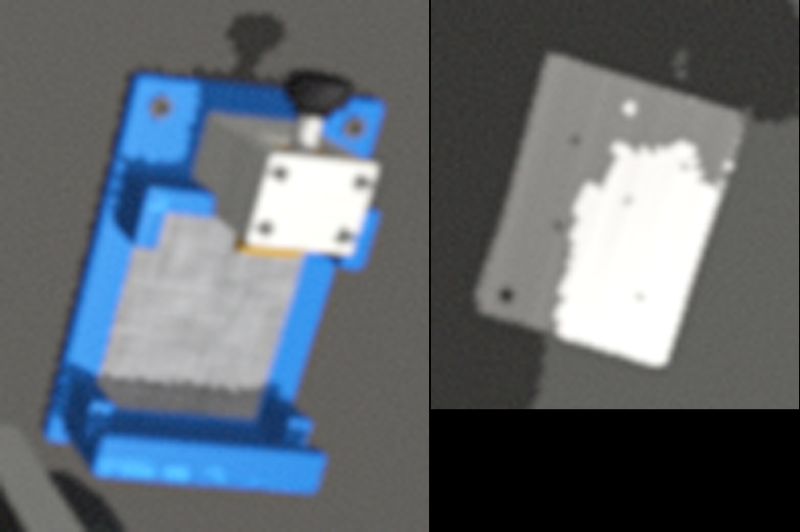

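```bash
python3 - <<'E'
from h import *
f=bot.grab_frame("wrist");g=f["img"].astype(int).mean(2);yy,xx=np.mgrid[:384,:512]
for t in (112,118):
    r,c=rect(f,(g>t)&(np.hypot(xx-258,yy-111)<55),0.018);print("wrist",r)
f=bot.grab_frame("top");g=f["img"].astype(int).mean(2)
r,c=rect(f,(g>105)&(np.hypot(xx-176,yy-168)<35),0.018);print("top",r)
E
```

```text
wrist ((622.0882568359375, 107.80870056152344), (68.76665496826172, 52.718902587890625), 9.429430961608887)
wrist ((621.9496459960938, 107.68699645996094), (68.40411376953125, 52.490028381347656), 9.588314056396484)
top ((614.3633422851562, 96.68832397460938), (52.11137008666992, 46.63835144042969), 7.68001651763916)
```

Call:
apply_moves(claw=[0.078,0.078,0.078,0.078,0.078,0.078,0.078,0.078,0.078,0.078,0.078,0.078,0.078,0.078,0.078,0.078], xyz=[[0.0425,0,0],[0,0,0],[0,0,0],[0,0,0],[0,0,0],[0,0,0],[0,0,0],[0,0,0],[0,0,0],[0,0,0],[0,0,0.04],[0,0,0.04],[0,0,0.04],[0,0,0.04],[0,0,0.031],[0,0,0]], twist=[[0,0,0],[0,0,-0.141],[0,0,-0.141],[0,0,-0.141],[0,0,-0.141],[0,0,-0.141],[0,0,-0.141],[0,0,-0.141],[0,0,-0.141],[0,0,-0.141],[0,0,0],[0,0,0],[0,0,0],[0,0,0],[0,0,0],[0,0,0]])

```text
clock: 4.8
position: [0.6189, 0.1047, 0.0369]
tool_rot: [-3.136, 0.001, 1.736]
force: [-1.6, -0.3, 0.3]
grip_width: 0.078
finger_force: 0.0
```

```bash
python3 - <<'E'
from h import *
s=bot.observe();print({k:np.round(v,4).tolist() for k,v in s.items() if k in("clock","qpos","position","tool_rot","force","grip_width")})
f=bot.grab_frame("wrist");cv2.imwrite("pics/w2.png",f["img"][:,:,::-1])
E
```

```text
{'clock': 4.8, 'qpos': [0.0288, 0.81, -0.442, 1.6948, 0.4716, 0.7508, -0.4804], 'position': [0.6189, 0.1047, 0.0369], 'tool_rot': [-3.1358, 0.0008, 1.7358], 'force': [-1.6344, -0.2533, 0.3192], 'grip_width': 0.078}
```

View pics/w2.png

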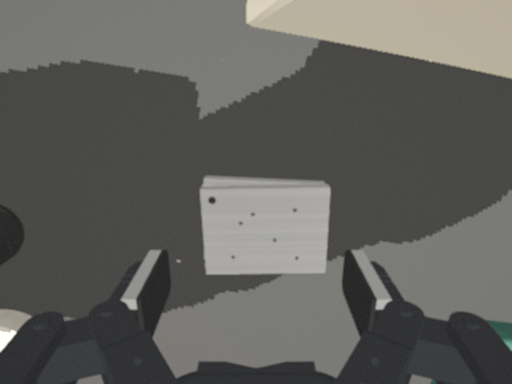

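The view shows the pile at (202–330, 180–275), about centred between the fingers. A lower plate shows along its upper edge, turned slightly. Next I'll refine the pile position.

```bash
python3 - <<'E'
from h import *
f=bot.grab_frame("wrist");p=ray(f,[(201.5,187.5),(330,186),(326.5,273),(205,275)],0.018);print(p.round(4),p.mean(0))
s=bot.observe();R=Rn.from_euler("xyz",s["tool_rot"]).as_matrix();print(R.T@(p.mean(0)-s["position"]),s["position"])
d=p[1]-p[0];d2=p[2]-p[3];print(np.degrees(np.arctan2(d[1],d[0])),np.degrees(np.arctan2(d2[1],d2[0])),np.linalg.norm(d),np.linalg.norm(d2),np.linalg.norm(p[1]-p[2]))
E
```

```text
[[0.5872 0.1275 0.018 ]
 [0.6523 0.1393 0.018 ]
 [0.6627 0.0883 0.018 ]
 [0.595  0.0756 0.018 ]] [0.62430028 0.10768622 0.018     ]
[0.0012527  0.00316167 0.02316468] [0.62138697 0.10593366 0.04116483]
10.244550989813716 10.612120649446599 0.06622781036718542 0.06890186539396621 0.05207871470825088
```

Call:
apply_moves(claw=[0.078,0.078,0.078,0.078,0.078], xyz=[[0.001,0.003,0.02],[0,0,0.02],[0,0,0.003],[0,0,0],[0,0,0]], twist=[[0,0,0],[0,0,0],[0,0,0],[0,0,0],[0,0,0]])

```text
clock: 5.4
position: [0.6249, 0.1081, -0.0009]
tool_rot: [3.14, -0.0, 1.736]
force: [0.9, -0.3, 0.5]
grip_width: 0.0782
finger_force: 0.0
```

Call:
apply_moves(claw=[0.07,0.06,0.06,0.06,0.06,0.06], xyz=[[0,0,0],[0,0,0],[0,0,0],[0,0,0],[0,0,0],[0,0,0]], twist=[[0,0,0],[0,0,0],[0,0,0],[0,0,0],[0,0,0],[0,0,0]], force=50)

```text
clock: 6.0
position: [0.6233, 0.1078, -0.001]
tool_rot: [-3.14, 0.001, 1.737]
force: [-12.4, -2.4, 27.2]
grip_width: 0.0652
finger_force: 56.5
```

Call:
apply_moves(claw=[0.08,0.08,0.08,0.08,0.064,0.064,0.064,0.064,0.064,0.064,0.064,0.064,0.064,0.064,0.064,0.064,0.064], xyz=[[0,0,0],[0,0,0],[0,0,-0.03],[0,0,-0.02],[0,0,0],[0,0,0],[0,0,0],[0,0,0],[0,0,0],[0,0,0],[0,0,0],[0,0,0],[0,0,0],[0,0,0],[0,0,0],[0,0,0],[0,0,0]], twist=[[0,0,0],[0,0,0],[0,0,0],[0,0,0],[0,0,0.1428],[0,0,0.1428],[0,0,0.1428],[0,0,0.1428],[0,0,0.1428],[0,0,0.1428],[0,0,0.1428],[0,0,0.1428],[0,0,0.1428],[0,0,0.1428],[0,0,0.1428],[0,0,0],[0,0,0]], force=50)

```text
clock: 7.7
position: [0.624, 0.1082, 0.0474]
tool_rot: [3.142, -0.0, 0.171]
force: [0.2, 0.2, 0.2]
grip_width: 0.0639
finger_force: 0.0
```

```bash
python3 - <<'E'
from h import *
f=bot.grab_frame("wrist");s=bot.observe();print(s["position"],s["tool_rot"],s["force"],s["qpos"])
R=Rn.from_euler("xyz",s["tool_rot"]).as_matrix()
im=f["img"].copy()
c=np.array([[33,25],[33,-25],[-33,-25],[-33,25]])/1000
P=[np.array([0.6233,0.1078,0.018])+R[:,0]*a+R[:,1]*b for a,b in c]
cv2.polylines(im,[proj(f,P).round().astype(int).reshape(-1,1,2)],True,(255,0,0),1)
cv2.imwrite("pics/w3.png",im[:,:,::-1])
E
```

```text
[0.62404838 0.10813815 0.0473994 ] [-3.14149979e+00 -1.57486768e-04  1.70281084e-01] [-0.47249851  0.04689938  0.42991259] [-0.23079535  0.76333759 -0.05175368  1.6970678   0.05661084  0.68247516
 -1.71266382]
```

View pics/w3.png

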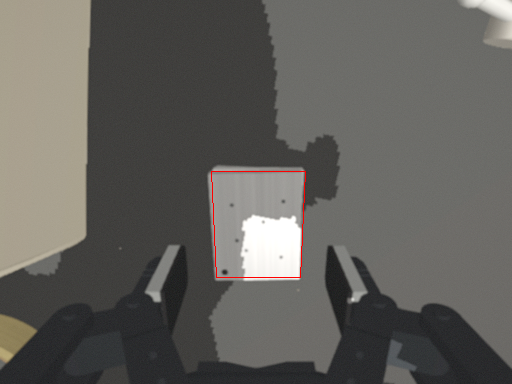

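Call:
apply_moves(claw=[0.064,0.064,0.064,0.064,0.055,0.045,0.045,0.045,0.045,0.045], xyz=[[0,0,0.02],[0,0,0.018],[0,0,0.004],[0,0,0],[0,0,0],[0,0,0],[0,0,0],[0,0,0],[0,0,0],[0,0,0]], twist=[[0,0,0],[0,0,0],[0,0,0],[0,0,0],[0,0,0],[0,0,0],[0,0,0],[0,0,0],[0,0,0],[0,0,0]], force=80)

```text
clock: 8.75
position: [0.6245, 0.1079, 0.0065]
tool_rot: [3.141, -0.001, 0.166]
force: [-2.7, -1.4, 7.8]
grip_width: 0.0479
finger_force: 83.1
```

Call:
apply_moves(claw=[0.045,0.045,0.045,0.045,0.045,0.045,0.045,0.045,0.045,0.045,0.045,0.045,0.045,0.045,0.045,0.045,0.045,0.045], xyz=[[0,0,0],[0,0,-0.01],[0,0,-0.03],[0,0,-0.04],[0,0,-0.04],[0,0,-0.03],[-0.0162,0.0287,0],[-0.0162,0.0287,0],[-0.0162,0.0287,0],[-0.0162,0.0287,0],[-0.0162,0.0287,0],[-0.0162,0.0287,0],[-0.0162,0.0287,0],[-0.0162,0.0287,0],[0,0,0],[0,0,0],[0,0,0],[0,0,0]], twist=[[0,0,0],[0,0,0],[0,0,0],[0,0,0],[0,0,0],[0,0,0],[0,0,0],[0,0,0],[0,0,0],[0,0,0],[0,0,0],[0,0,0],[0,0,0],[0,0,0],[0,0,-0.1],[0,0,-0.1],[0,0,0],[0,0,0]], force=110)

```text
clock: 10.55
position: [0.5341, -0.1398, 0.1558]
tool_rot: [3.141, -0.001, 0.363]
force: [0.1, -0.0, -3.8]
grip_width: 0.0465
finger_force: 104.1
```

```bash
python3 - <<'E'
from h import *
f=bot.grab_frame("wrist");s=bot.observe();print(s["position"],s["tool_rot"],s["force"],s["grip_width"])
cv2.imwrite("pics/w4.png",cv2.resize(f["img"][:,:,::-1],None,fx=1.5,fy=1.5,interpolation=cv2.INTER_CUBIC))
E
```

```text
[ 0.53415884 -0.13974572  0.15569831] [ 3.14139682e+00 -3.59362105e-04  3.63337582e-01] [-0.84951551  0.68001373 -3.41473351] 0.046911883135788215
```

View pics/w4.png

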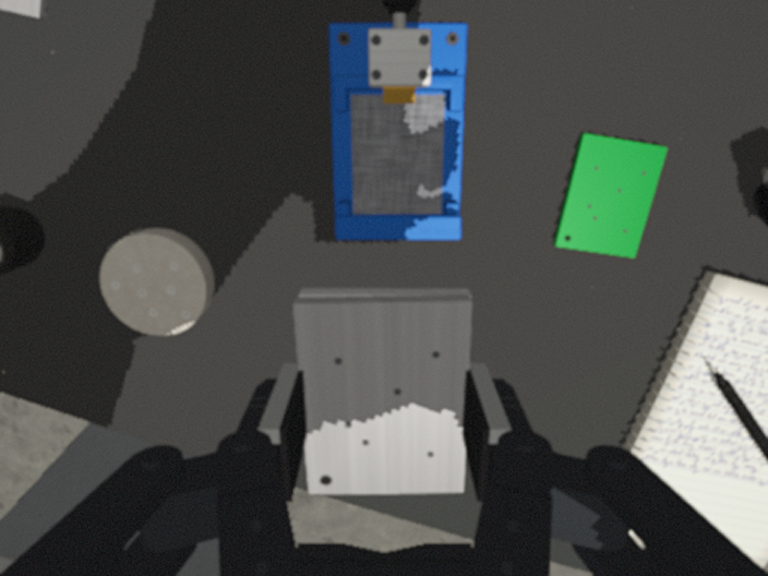

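The pile is held squarely, with its top corners at (300,298), (470,298), (465,493) and (310,493) in the 1.5x picture. The holder is straight ahead: housing top at (370–431, 30–86), lip at (335–462, 216–240). I'll fit the holder pose and the in-hand pile pose from these.

```bash
python3 - <<'E'
from h import *
from scipy.optimize import least_squares
f=bot.grab_frame("wrist");s=bot.observe();R=Rn.from_euler("xyz",s["tool_rot"]).as_matrix();p0=np.array(s["position"])
O=np.array([[61,14.5,43],[61,-14.5,43],[36,-14.5,43],[36,14.5,43],[-41.75,33.5,33],[-41.75,-33.5,33],[-28.75,-33.5,33]])/1000
I=(np.array([[369,29.5],[431.5,29.5],[431.5,86.5],[369,86.5],[334.5,240.5],[462,240.5],[462,216]])-.25)/1.5
def P(t):
    c,n=np.cos(t[2]),np.sin(t[2]);return np.c_[t[0]+O[:,0]*c-O[:,1]*n,t[1]+O[:,0]*n+O[:,1]*c,O[:,2]]
r=least_squares(lambda t:(proj(f,P(t))-I).ravel(),[0.6,-0.115,0.365])
print(r.x,np.degrees(r.x[2]),r.fun.reshape(-1,2).round(1).tolist())
rel=R.T@(np.array([*r.x[:2],0.006])-p0);print("nest_floor in tool",rel.round(4))
# pile in tool, top plane at unknown depth: try tool z of top
for tz in (-0.016,-0.018,-0.020):
    V=np.array(f["view"]);K,D,_=cam(f)
    n=cv2.undistortPoints((np.array([[294.5,297],[471,297],[465,493],[308,493]],float).reshape(-1,1,2)-.25)/1.5,K,D).reshape(-1,2)
    d=np.c_[n[:,0],-n[:,1],-np.ones(4)]@V[:3,:3]@R;c=R.T@(-V[:3,:3].T@V[:3,3]-p0)
    q=c+d*((tz-c[2])/d[:,2])[:,None];print(tz,q.round(4)[:,:2].tolist(),q.mean(0))
E
```

```text
[ 0.58910425 -0.12599753  0.36665324] 21.00768316402779 [[-0.1, -0.1], [0.2, -0.1], [-0.6, -0.1], [0.3, -0.0], [1.2, 0.1], [-0.9, -0.1], [-0.2, 0.3]]
nest_floor in tool [0.0562 0.0068 0.1496]
-0.016 [[0.034, -0.0251], [0.0339, 0.0223], [-0.0316, 0.0243], [-0.0315, -0.0248]] [ 0.00119401 -0.00085138 -0.016     ]
-0.018 [[0.0347, -0.0248], [0.0347, 0.0219], [-0.0298, 0.0239], [-0.0298, -0.0245]] [ 0.00245514 -0.00085776 -0.018     ]
-0.02 [[0.0355, -0.0244], [0.0355, 0.0216], [-0.028, 0.0235], [-0.028, -0.0241]] [ 0.00371626 -0.00086413 -0.02      ]
```

```bash
cat > plan.py <<'E'
from h import *
B=np.array([-0.0014,0,0.0065])   # pile bottom centre in tool
def tcp(th,Ux,Lz,out=0,Y=0,H=None):
    """holder pose: Ux upper-left corner x (holder), Lz lower-left corner z, out = pulled back along pile axis"""
    X,Yh,yaw=H;t=np.radians(th);u=np.array([np.cos(t),0,np.sin(t)]);n=np.array([-np.sin(t),0,np.cos(t)])
    L=np.array([Ux+0.018*np.sin(t),Y,Lz]);b=L+0.033*u+out*u
    Rh=np.c_[u,[0,-1,0],-n];p=b-Rh@B
    Rz=Rn.from_euler("z",yaw).as_matrix()
    return Rz@p+[X,Yh,0],Rz@Rh
def deltas(p0,R0,seq):
    for p,R in seq:
        print(np.round(R0.T@(p-p0),4).tolist(),np.round(Rn.from_matrix(R0.T@R).as_rotvec(),4).tolist());p0,R0=p,R
def now():
    s=bot.observe();return np.array(s["position"]),Rn.from_euler("xyz",s["tool_rot"]).as_matrix(),s
E
python3 - <<'E'
from plan import *
p,R,s=now();yaw=0.3667
h=p+R@[0.0562,0.0077,0.1496];H=(h[0],h[1],yaw);print(H)
a=tcp(35,-0.03375,0.007,0.045,H=H);print(a[0])
deltas(p,R,[(p,a[1]),a,tcp(35,-0.03375,0.007,0.015,H=H),tcp(35,-0.03375,0.007,0,H=H)])
E
```

```text
(np.float64(0.5894446876259529), np.float64(-0.12687995175948713), 0.3667)
[ 0.62481261 -0.11329614  0.05786646]
[0.0, 0.0, 0.0] [0.001, 0.6107, -0.0027]
[0.021, 0.0079, 0.134] [0.0, 0.0, 0.0]
[-0.03, -0.0, -0.0] [0.0, 0.0, 0.0]
[-0.015, 0.0, 0.0] [0.0, 0.0, 0.0]
```

Call:
apply_moves(claw=[0.045,0.045,0.045,0.045,0.045,0.045,0.045,0.045,0.045,0.045,0.045,0.045], xyz=[[0,0,0],[0,0,0],[0,0,0],[0,0,0],[0,0,0],[0.005,0.002,0.03],[0.005,0.002,0.03],[0.005,0.002,0.03],[0.003,0.001,0.022],[0.003,0.001,0.022],[0,0,0],[0,0,0]], twist=[[0,0.122,-0.003],[0,0.122,0],[0,0.122,0],[0,0.122,0],[0,0.123,0],[0,0,0],[0,0,0],[0,0,0],[0,0,0],[0,0,0],[0,0,0],[0,0,0]])

```text
clock: 11.85
position: [0.5962, -0.1112, 0.0681]
tool_rot: [-3.11, -0.485, 0.365]
force: [-0.4, 0.7, -2.1]
grip_width: 0.0474
finger_force: 104.4
```

```bash
python3 - <<'E'
from plan import *
p,R,s=now();print(p,s["tool_rot"],s["force"],s["grip_width"],s["clock"])
f=bot.grab_frame("wrist");a=cv2.resize(f["img"][:,:,::-1],None,fx=1.0,fy=1.0)
f2=bot.grab_frame("side");b=cv2.resize(f2["img"][110:260,150:310,::-1],(400,375),interpolation=cv2.INTER_CUBIC)
cv2.imwrite("pics/w5f.png",a)
w=np.zeros((384+8,800,3),np.uint8);w[:384,:400]=a[:,60:460];w[:375,400:]=b;cv2.imwrite("pics/w5.png",w)
E
```

```text
[ 0.59615693 -0.11119202  0.0680917 ] [-3.11002265 -0.48527246  0.36505211] [-0.41442985  0.67490119 -2.13489176] 0.04738368752218944 11.85
```

View pics/w5.png

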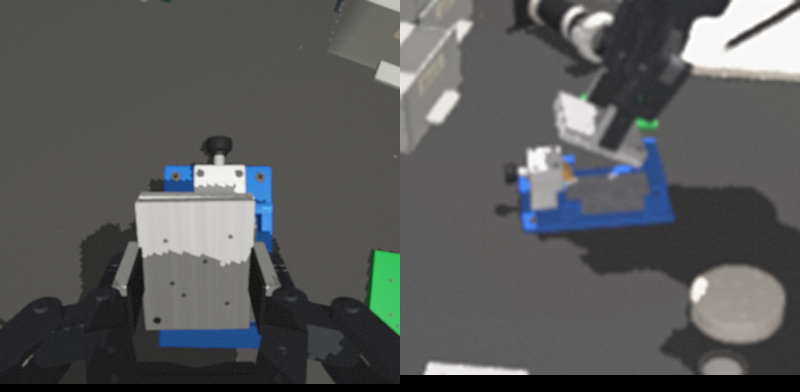

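The left half shows the pile above the nest, with the lip below it at rows 325–346 and the housing peeking out at columns 254–306 of the full frame. The right half (side view) shows the pile tilted above the nest, with its high end at the bolt. I'll check the tilt and the sideways offset numerically.

```bash
python3 - <<'E'
from plan import *
p,R,s=now();print(p,np.round(s["tool_rot"],4),np.round(s["qpos"],3))
f=bot.grab_frame("wrist");im=f["img"].astype(int);g=im.mean(2)
for r in (170,174,178,182): print(r,[int(x) for x in g[r,245:315]])
blue=(im[...,2]>im[...,0]+40)&(im[...,2]>im[...,1]+20)
for r in range(328,350,3):
    c=np.where(blue[r])[0];c=c[(c>150)&(c<380)];print(r,c.min() if len(c) else None,c.max() if len(c) else None)
H=(0.58944,-0.12688,0.3667);c,n=np.cos(H[2]),np.sin(H[2])
O=np.array([[61,14.5,43],[61,-14.5,43],[36,-14.5,43],[36,14.5,43],[-41.75,33.5,33],[-41.75,-33.5,33],[-28.75,-33.5,33],[-28.75,33.5,33]])/1000
print(proj(f,np.c_[H[0]+O[:,0]*c-O[:,1]*n,H[1]+O[:,0]*n+O[:,1]*c,O[:,2]]).round(1).tolist())
L=np.array([[x,y,-0.0115] for x in(-.0344,.0316) for y in(-.025,.025)])
print("pile",proj(f,p+L@R.T).round(1).tolist())
for r in (205,260,310): 
    v=g[r];print(r,[int(x) for x in v[188:212]],[int(x) for x in v[304:322]])
E
```

```text
[ 0.59620017 -0.11200249  0.06890245] [-3.111  -0.4863  0.3647] [ 0.436  0.649 -0.25   2.076 -1.264  0.162  0.296]
170 [133, 136, 132, 123, 104, 83, 86, 139, 196, 222, 218, 183, 139, 124, 134, 151, 173, 204, 227, 238, 239, 239, 238, 238, 240, 239, 239, 239, 239, 238, 239, 239, 239, 239, 238, 239, 239, 238, 239, 238, 239, 239, 239, 239, 240, 239, 239, 231, 208, 179, 160, 157, 156, 162, 181, 210, 225, 218, 187, 153, 135, 133, 135, 135, 136, 135, 134, 135, 135, 136]
174 [136, 136, 135, 128, 111, 81, 87, 140, 190, 202, 179, 140, 114, 114, 114, 114, 133, 178, 218, 238, 240, 240, 239, 239, 240, 240, 240, 240, 240, 240, 240, 240, 240, 240, 240, 240, 240, 240, 241, 241, 240, 241, 240, 240, 241, 241, 241, 236, 213, 167, 125, 113, 112, 111, 116, 143, 181, 196, 181, 154, 139, 135, 138, 140, 136, 138, 136, 135, 134, 130]
178 [121, 126, 134, 135, 130, 119, 106, 140, 198, 232, 241, 241, 238, 238, 236, 238, 240, 242, 241, 242, 241, 241, 242, 241, 242, 242, 242, 241, 241, 241, 241, 241, 242, 241, 241, 242, 241, 241, 241, 241, 241, 242, 241, 241, 241, 241, 242, 241, 240, 240, 238, 235, 233, 233, 238,
[... 614 characters left out ...]
.2], [337.7, 324.4], [220.2, 322.4]]
pile [[206.8, 327.9], [309.7, 327.9], [199.2, 201.1], [318.5, 201.2]]
205 [85, 82, 85, 80, 80, 83, 113, 163, 194, 203, 203, 203, 203, 204, 204, 202, 202, 201, 201, 199, 198, 199, 198, 197] [199, 202, 204, 204, 203, 203, 204, 205, 204, 200, 183, 161, 140, 136, 137, 134, 138, 138]
260 [123, 124, 125, 125, 125, 117, 93, 56, 33, 27, 25, 26, 21, 32, 65, 97, 116, 122, 120, 120, 117, 119, 118, 117] [170, 143, 126, 121, 115, 90, 53, 24, 12, 21, 28, 28, 35, 60, 99, 119, 126, 126]
310 [36, 34, 37, 33, 28, 23, 17, 26, 24, 28, 17, 27, 40, 42, 51, 70, 100, 115, 119, 119, 119, 121, 118, 117] [119, 119, 120, 120, 120, 111, 99, 91, 72, 45, 25, 27, 20, 24, 21, 24, 31, 34]
```

The tilt stalled at 28° because joints 5 and 6 reached their range. I'll set the pile down and regrip it with the tool leaning 20° the other way, so the wrist stays well inside its range during the insertion.

Call:
apply_moves(claw=[0.045,0.045,0.045,0.045,0.045,0.045,0.045,0.045,0.045], xyz=[[0,0,-0.03],[0,0,-0.04],[0,0,-0.03],[0,0,0],[0,0,0],[0,0,0],[0,0,0],[0,0,0],[0,0,0]], twist=[[0,0,0],[0,0,0],[0,0,0],[0,-0.122,0],[0,-0.122,0],[0,-0.122,0],[0,-0.12,0],[0,0,0],[0,0,0]])

```text
clock: 12.9
position: [0.5552, -0.1279, 0.1554]
tool_rot: [-3.106, -0.073, 0.384]
force: [-0.5, -0.6, -3.9]
grip_width: 0.0466
finger_force: 104.4
```

```bash
python3 - <<'E'
from plan import *
p,R,s=now();print(p,np.round(s["tool_rot"],4),np.round(s["qpos"],3),s["clock"],s["grip_width"])
Rd=Rn.from_euler("xyz",[np.pi,0,0.3667]).as_matrix()
deltas(p,R,[(p,Rd),(np.array([0.63,0.04,p[2]]),Rd),(np.array([0.63,0.04,0.0075]),Rd)])
E
```

```text
[ 0.55522963 -0.12789991  0.15535106] [-3.1064 -0.0728  0.3841] [-0.188  0.566  0.494  1.872 -0.477  0.778 -0.605] 12.9 0.04660682243179315
[0.0, 0.0, 0.0] [-0.0358, -0.0725, 0.0187]
[0.13, -0.1299, -0.0] [0.0, 0.0, 0.0]
[-0.0, -0.0, 0.1479] [0.0, 0.0, 0.0]
```

Call:
apply_moves(claw=[0.045,0.045,0.045,0.045,0.045,0.045,0.045,0.045,0.045,0.045,0.045,0.045,0.045], xyz=[[0,0,0],[0.026,-0.026,0],[0.026,-0.026,0],[0.026,-0.026,0],[0.026,-0.026,0],[0.026,-0.026,0],[0,0,0.03],[0,0,0.03],[0,0,0.03],[0,0,0.02],[0,0,0.01],[0,0,0],[0,0,0]], twist=[[-0.036,-0.072,0.019],[0,0,0],[0,0,0],[0,0,0],[0,0,0],[0,0,0],[0,0,0],[0,0,0],[0,0,0],[0,0,0],[0,0,0],[0,0,0],[0,0,0]])

```text
clock: 14.2
position: [0.6297, 0.0385, 0.036]
tool_rot: [3.141, -0.0, 0.366]
force: [0.9, -0.2, -3.1]
grip_width: 0.0471
finger_force: 104.4
```

Call:
apply_moves(claw=[0.045,0.045,0.045,0.045,0.064,0.064,0.064,0.064,0.064,0.064,0.064,0.064,0.064], xyz=[[0,0,0.02],[0,0,0.007],[0,0,0.003],[0,0,0],[0,0,0],[0,0,0],[0,0,0],[0,0,-0.025],[0,0,0],[0,0,0],[0,0,0],[0,0,0],[0,0,0]], twist=[[0,0,0],[0,0,0],[0,0,0],[0,0,0],[0,0,0],[0,0,0],[0,0,0],[0,0,0],[0,-0.1163,0],[0,-0.1163,0],[0,-0.1163,0],[0,0,0],[0,0,0]])

```text
clock: 15.5
position: [0.6293, 0.0388, 0.0294]
tool_rot: [3.14, 0.349, 0.368]
force: [-0.8, -0.4, -0.1]
grip_width: 0.0639
finger_force: 0.0
```

```bash
python3 - <<'E'
from plan import *
p,R,s=now();print(p,np.round(s["tool_rot"],4),np.round(s["qpos"],3),s["clock"],s["grip_width"],s["force"])
Rd=Rn.from_euler("xyz",[np.pi,0,0.3667]).as_matrix()@Rn.from_rotvec([0,-0.349,0]).as_matrix()
deltas(p,R,[(np.array([0.6297,0.0387,0.011]),R)]); print(Rn.from_matrix(R.T@Rd).as_rotvec())
f=bot.grab_frame("wrist");im=f["img"].astype(float).mean(2)
Rz=Rn.from_euler("z",0.3667).as_matrix();c=np.array([0.6297,0.0387,0.018])-Rz@[0.0014,0,0]
pr=proj(f,[c+Rz@[a*.033,b*.025,0] for a,b in[(1,1),(1,-1),(-1,-1),(-1,1)]]);print("pred",pr.round(1).tolist())
# measured pile top quad
m=(im>95);n,l,st,_=cv2.connectedComponentsWithStats(m.astype(np.uint8));q=pr.mean(0).astype(int);i=l[q[1],q[0]];print(im[q[1],q[0]],st[i])
cs,_=cv2.findContours((l==i).astype(np.uint8),0,1);print(cv2.approxPolyDP(cs[0],6,True).reshape(-1,2).tolist())
cv2.imwrite("pics/w6.png",f["img"][:,:,::-1])
E
```

```text
[0.62933532 0.03879509 0.02935867] [3.1397 0.3488 0.3676] [-0.48   1.036  0.543  1.402 -0.4    1.172 -1.072] 15.5 0.06390809183502504 [-0.84335246 -0.41853496 -0.11237491]
[0.0066, 0.0002, 0.0171] [0.0, 0.0, 0.0]
[ 0.00221729 -0.00015272  0.00086487]
pred [[202.8, 185.0], [315.1, 185.0], [302.0, 275.9], [214.1, 276.0]]
211.33333333333334 [  199   165   110   107 10781]
[[204, 165], [199, 186], [213, 270], [300, 270], [307, 166]]
```

Call:
apply_moves(claw=[0.064,0.064,0.064,0.055,0.045,0.045,0.045,0.045,0.045], xyz=[[0.0033,0,0.0086],[0.0033,0,0.0085],[0,0,0],[0,0,0],[0,0,0],[0,0,0],[0,0,0],[0,0,0],[0,0,0]], twist=[[0,0,0],[0,0,0],[0,0,0],[0,0,0],[0,0,0],[0,0,0],[0,0,0],[0,0,0],[0,0,0]], force=110)

```text
clock: 16.45
position: [0.6298, 0.0392, 0.0123]
tool_rot: [3.14, 0.35, 0.368]
force: [-0.6, 0.4, 4.5]
grip_width: 0.0449
finger_force: 2.6
```

```bash
python3 - <<'E'
from plan import *
p,R,s=now();print(p,np.round(s["tool_rot"],4),np.round(s["qpos"],3),s["clock"],s["grip_width"],s["force"])
Rz=Rn.from_euler("z",0.3667).as_matrix();c=np.array([0.6297,0.0387,0])-Rz@[0.0014,0,0]
print("B in tool",(R.T@(c-p)).round(4), "pile x in tool", (R.T@Rz[:,0]).round(4))
E
```

```text
[0.62983462 0.03917047 0.01230654] [3.1401 0.3496 0.3676] [-0.475  1.059  0.534  1.399 -0.408  1.152 -1.071] 16.45 0.04491736892494411 [-0.62022799  0.36249687  4.4855246 ]
B in tool [0.0026 0.0004 0.0121] pile x in tool [ 0.9395  0.0014 -0.3425]
```

Call:
apply_moves(claw=[0.04,0.04,0.04], xyz=[[0,0,0],[0,0,0],[0,0,0]], twist=[[0,0,0],[0,0,0],[0,0,0]], force=110)

```text
clock: 16.75
position: [0.6302, 0.0391, 0.0129]
tool_rot: [3.14, 0.349, 0.367]
force: [-0.3, 0.4, 13.3]
grip_width: 0.0401
finger_force: 6.2
```

```bash
python3 - <<'E'
from plan import *
p,R,s=now();print(p,s["grip_width"],s["finger_force"],s["force"])
f=bot.grab_frame("wrist");im=f["img"].astype(float).mean(2)
m=(im>95);n,l,st,_=cv2.connectedComponentsWithStats(m.astype(np.uint8));
for i in range(1,n):
    if st[i,4]>400 and 120<st[i,0]<340:
        cs,_=cv2.findContours((l==i).astype(np.uint8),0,1);print(st[i].tolist(),cv2.approxPolyDP(cs[0],4,True).reshape(-1,2).tolist())
Rz=Rn.from_euler("z",0.3667).as_matrix();c=np.array([0.6297,0.0387,0.018])-Rz@[0.0014,0,0]
print(proj(f,[c+Rz@[a*.033,b*.025,0] for a,b in[(1,1),(1,-1),(-1,-1),(-1,1)]]).round(1).tolist())
g=bot.grab_frame("side");u=proj(g,[0.63,0.04,0.02])[0].astype(int);print(u)
b=cv2.resize(g["img"][max(u[1]-60,0):u[1]+60,u[0]-70:u[0]+70,::-1],(400,343),interpolation=cv2.INTER_CUBIC)
w=np.zeros((384,800,3),np.uint8);w[:,:400]=f["img"][:,60:460,::-1];w[:343,400:]=b;cv2.imwrite("pics/w7.png",w)
E
```

```text
[0.63015221 0.03907975 0.01290287] 0.04010259354086457 6.1673469096422195 [-0.28047605  0.35518876 13.29034518]
[183, 187, 147, 111, 12230] [[311, 188], [200, 188], [195, 208], [201, 239], [194, 244], [183, 284], [196, 293], [206, 243], [211, 241], [211, 296], [299, 296], [298, 244], [304, 240], [320, 293], [329, 282], [319, 243], [310, 237]]
[[198.2, 211.7], [320.3, 211.6], [305.1, 302.3], [211.4, 302.4]]
[185 232]
```

View pics/w7.png

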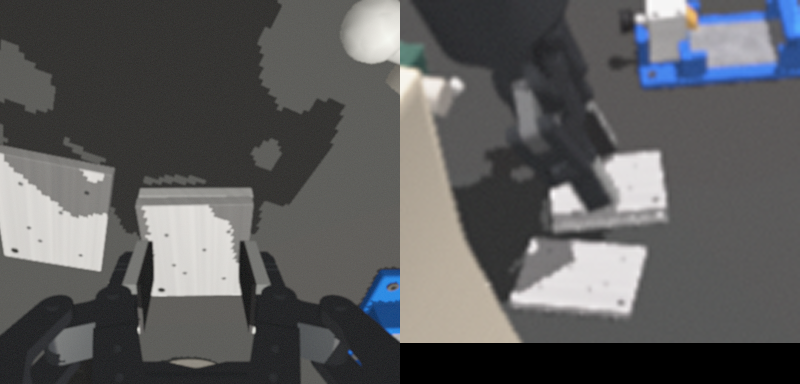

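The picture shows only two plates under the fingers. The bottom plate stayed at the original spot (left, at about (55,215) in the crop), so the fingertips stood too high. I'll stack the two back on it and regrip lower: the tips stand about 3 mm behind the TCP at 50 mm opening.

Call:
apply_moves(claw=[0.066,0.066,0.066,0.066,0.066,0.066,0.066,0.066], xyz=[[0,0,0],[0,0,-0.03],[-0.012,0,-0.04],[-0.015,0,-0.03],[0,0,0],[0,0,0],[0,0,0],[0,0,0]], twist=[[0,0,0],[0,0,0],[0,0,0],[0,0.1163,0],[0,0.1163,0],[0,0.1163,0],[0,0,0],[0,0,0]])

```text
clock: 17.65
position: [0.6379, 0.0427, 0.1155]
tool_rot: [3.141, 0.001, 0.368]
force: [0.5, 0.1, -0.2]
grip_width: 0.0659
finger_force: 0.0
```

```bash
cat > pl.py <<'E'
from plan import *
def plates(thr=110,amin=1500):
    f=bot.grab_frame("wrist");im=f["img"].astype(int);g=im.mean(2);sat=im.max(2)-im.min(2)
    m=((g>thr)&(sat<40)).astype(np.uint8);n,l,st,_=cv2.connectedComponentsWithStats(m);out=[]
    for i in range(1,n):
        if st[i,4]>amin and st[i,1]<330:
            cs,_=cv2.findContours((l==i).astype(np.uint8),0,1);r=cv2.minAreaRect(cs[0]);out.append((st[i].tolist(),cv2.approxPolyDP(cs[0],4,True).reshape(-1,2).tolist(),cs[0].reshape(-1,2)))
    return f,out
E
python3 - <<'E'
from pl import *
p,R,s=now();print(p,np.round(s["tool_rot"],4),s["clock"])
f,o=plates()
for a,b,c in o: print(a,b)
print(proj(f,[[0.629,0.0385,0.012],[0.6233,0.1078,0.006]]))
cv2.imwrite("pics/w8.png",f["img"][:,:,::-1])
E
```

```text
[0.63786486 0.04269334 0.11554407] [3.141e+00 1.300e-03 3.679e-01] 17.65
[0, 0, 67, 161, 8195] [[0, 0], [0, 160], [34, 159], [66, 0]]
[301, 20, 100, 64, 2696] [[304, 22], [304, 38], [336, 51], [337, 67], [363, 77], [371, 70], [389, 83], [399, 79], [397, 68], [375, 58], [382, 42], [374, 32], [350, 29], [343, 40], [314, 20]]
[133, 125, 77, 94, 5324] [[146, 125], [133, 204], [194, 218], [209, 140]]
[221, 154, 70, 85, 5551] [[225, 154], [221, 162], [226, 237], [288, 236], [288, 156]]
[386, 235, 81, 79, 3009] [[427, 235], [412, 236], [428, 255], [422, 282], [413, 271], [397, 272], [386, 293], [401, 308], [422, 313], [438, 303], [444, 284], [460, 284], [466, 261], [448, 242], [436, 245]]
[[257.94840332 196.35875627]
 [172.0431587  169.94339559]]
```

```bash
cat >> pl.py <<'E'
from scipy.optimize import least_squares
def fitbox(f,c,h,x0):
    k=np.array([[a*.033,b*.025,z] for a in(-1,1) for b in(-1,1) for z in(0,h)])
    def res(t):
        P=Rn.from_euler("z",t[2]).apply(k)+[t[0],t[1],0]
        hull=cv2.convexHull(proj(f,P).astype(np.float32))
        return [cv2.pointPolygonTest(hull,(float(u),float(v)),True) for u,v in c]
    r=least_squares(res,x0,x_scale=[.01,.01,.1],diff_step=1e-3,loss="soft_l1");return r.x,np.sqrt(np.mean(np.square(res(r.x))))
E
python3 - <<'E'
from pl import *
p,R,s=now();f,o=plates()
for h,x0,q in((.006,[.623,.108,.17],(172,170)),(.012,[.629,.0385,.367],(256,195))):
    c=min((c for a,b,c in o),key=lambda c:np.hypot(*(c.mean(0)-q)));x,e=fitbox(f,c,h,x0);print(h,x.round(4),np.degrees(x[2]),e,(R.T@([x[0],x[1],0]-p)).round(4))
E
```

```text
0.006 [0.6191 0.1081 0.114 ] 6.531026883442877 0.6449323382367161 [ 0.0058 -0.0678  0.115 ]
0.012 [0.6263 0.0388 0.3838] 21.991615604799378 0.8553111003670639 [-0.0125 -0.0006  0.1151]
```

Call:
apply_moves(claw=[0.066,0.066,0.066,0.066,0.066,0.055,0.045,0.045,0.045,0.045,0.045,0.045,0.045,0.045], xyz=[[-0.0105,0.0008,0.03],[0,0,0.04],[0,0,0.03],[0,0,0.015],[0,0,0.0015],[0,0,0],[0,0,0],[0,0,0],[0,0,0],[0,0,0],[0,0,-0.02],[0,0,-0.03],[0,0,0],[0,0,0]], twist=[[0,0,0],[0,0,0],[0,0,0],[0,0,0],[0,0,0],[0,0,0],[0,0,0],[0,0,0],[0,0,0],[0,0,0],[0,0,0],[0,0,0],[0,0,0],[0,0,0]], force=60)

```text
clock: 19.15
position: [0.6288, 0.0383, 0.0492]
tool_rot: [3.14, -0.0, 0.369]
force: [0.0, -0.9, -3.8]
grip_width: 0.0481
finger_force: 63.5
```

Call:
apply_moves(claw=[0.045,0.045,0.045,0.045,0.045,0.045,0.045,0.045,0.045,0.066,0.066,0.066,0.066], xyz=[[0.0065,-0.0223,0],[0.0065,-0.0223,0],[0.0064,-0.0224,0],[0,0,0],[0,0,0],[0,0,0.02],[0,0,0.02],[0,0,0.003],[0,0,0],[0,0,0],[0,0,0],[0,0,-0.03],[0,0,-0.03]], twist=[[0,0,0],[0,0,0],[0,0,0],[0,0,0.135],[0,0,0.135],[0,0,0],[0,0,0],[0,0,0],[0,0,0],[0,0,0],[0,0,0],[0,0,0],[0,0,0]])

```text
clock: 20.45
position: [0.6218, 0.1071, 0.0653]
tool_rot: [3.139, 0.002, 0.098]
force: [0.0, 0.3, 0.1]
grip_width: 0.0659
finger_force: 0.0
```

```bash
python3 - <<'E'
from pl import *
p,R,s=now();print(p,np.round(s["tool_rot"],4),s["clock"],s["force"],s["grip_width"]);f,o=plates()
for a,b,c in o: print(a,b)
q=proj(f,[[.6224,.1076,.018]])[0]
c=min((c for a,b,c in o),key=lambda c:np.hypot(*(c.mean(0)-q)));x,e=fitbox(f,c,.018,[.6224,.1076,.1]);print(x.round(4),np.degrees(x[2]),e,(R.T@([x[0],x[1],0]-p)).round(4))
cv2.imwrite("pics/w9.png",f["img"][:,:,::-1])
E
```

```text
[0.62182704 0.10708183 0.0653059 ] [3.1394e+00 2.5000e-03 9.7800e-02] 20.45 [0.01571082 0.34884574 0.06834666] 0.06586872497975906
[0, 0, 100, 277, 24143] [[88, 0], [0, 0], [0, 276], [99, 231]]
[446, 0, 66, 28, 1647] [[451, 0], [447, 24], [490, 27], [502, 19], [511, 27], [511, 4], [505, 0]]
[212, 156, 87, 109, 8975] [[294, 157], [214, 158], [217, 263], [296, 261]]
[0.6195 0.1079 0.1115] 6.39015321957391 0.6464820108122762 [-0.002  -0.0011  0.0653]
```

Call:
apply_moves(claw=[0.078,0.078,0.078,0.078,0.078,0.078,0.078,0.078,0.078,0.078,0.078,0.078,0.078,0.078,0.078,0.07,0.06,0.06,0.06,0.06], xyz=[[0,0,0],[0,0,0],[0,0,0],[0,0,0],[0,0,0],[0,0,0],[0,0,0],[0,0,0],[0,0,0],[0,0,0],[0,0,0],[0,0,0.03],[0,0,0.03],[0,0,0.008],[0,0,0.0015],[0,0,0],[0,0,0],[0,0,0],[0,0,0],[0,0,0]], twist=[[0,0,-0.1428],[0,0,-0.1428],[0,0,-0.1428],[0,0,-0.1428],[0,0,-0.1428],[0,0,-0.1428],[0,0,-0.1428],[0,0,-0.1428],[0,0,-0.1428],[0,0,-0.1428],[0,0,-0.1428],[0,0,0],[0,0,0],[0,0,0],[0,0,0],[0,0,0],[0,0,0],[0,0,0],[0,0,0],[0,0,0]], force=50)

```text
clock: 22.5
position: [0.6229, 0.1074, -0.0028]
tool_rot: [3.141, 0.001, 1.669]
force: [-2.7, -1.3, 8.6]
grip_width: 0.0648
finger_force: 57.5
```

Call:
apply_moves(claw=[0.08,0.08,0.08,0.066,0.066,0.066,0.066,0.066,0.066,0.066,0.066,0.066,0.066,0.066,0.066,0.066,0.055,0.045,0.045,0.045], xyz=[[0,0,0],[0,0,-0.02],[0,0,-0.025],[0,0,0],[0,0,0],[0,0,0],[0,0,0],[0,0,0],[0,0,0],[0,0,0],[0,0,0],[0,0,0],[0,0,0],[0,0,0.03],[0,0,0.012],[0,0,0.001],[0,0,0],[0,0,0],[0,0,0],[0,0,0]], twist=[[0,0,0],[0,0,0],[0,0,0.1428],[0,0,0.1428],[0,0,0.1428],[0,0,0.1428],[0,0,0.1428],[0,0,0.1428],[0,0,0.1428],[0,0,0.1428],[0,0,0.1428],[0,0,0.1428],[0,0,0.1428],[0,0,0],[0,0,0],[0,0,0],[0,0,0],[0,0,0],[0,0,0],[0,0,0]], force=60)

```text
clock: 24.5
position: [0.6228, 0.1073, -0.0011]
tool_rot: [3.14, -0.0, 0.098]
force: [-3.0, 0.0, 7.3]
grip_width: 0.0488
finger_force: 64.1
```

Call:
apply_moves(claw=[0.066,0.066,0.066,0.066,0.066,0.066,0.066,0.055,0.045,0.045,0.045,0.045], xyz=[[0,0,0],[0,0,-0.006],[0,0,-0.006],[0,0,0],[0,0,0],[0.0029,0,0.008],[0,0,0],[0,0,0],[0,0,0],[0,0,0],[0,0,0],[0,0,0]], twist=[[0,0,0],[0,0,0],[0,-0.1163,0],[0,-0.1163,0],[0,-0.1163,0],[0,0,0],[0,0,0],[0,0,0],[0,0,0],[0,0,0],[0,0,0],[0,0,0]], force=110)

```text
clock: 25.7
position: [0.6224, 0.1074, 0.0023]
tool_rot: [3.14, 0.348, 0.098]
force: [0.0, -1.2, 7.3]
grip_width: 0.0471
finger_force: 114.7
```

```bash
python3 - <<'E'
from pl import *
p,R,s=now();print(p,np.round(s["tool_rot"],4),s["force"])
Rz=Rn.from_euler("z",s["tool_rot"][2]).as_matrix();c=np.array([0.6228,0.1073,0])
print("B",(R.T@(c-p)).round(4),"tilt",s["tool_rot"][1])
E
```

```text
[0.62241574 0.10736928 0.0023379 ] [3.1401 0.3482 0.0976] [ 4.64729097e-03 -1.17463807e+00  7.34052511e+00]
B [0.0012 0.0001 0.0021] tilt 0.3481677752716674
```

Call:
apply_moves(claw=[0.045,0.045,0.045,0.045,0.045,0.045], xyz=[[-0.005,0,-0.014],[-0.013,0,-0.036],[-0.015,0,-0.042],[-0.012,0,-0.032],[0,0,0],[0,0,0]], twist=[[0,0,0],[0,0,0],[0,0,0],[0,0,0],[0,0,0],[0,0,0]])

```text
clock: 26.3
position: [0.6225, 0.1079, 0.134]
tool_rot: [3.141, 0.348, 0.098]
force: [-0.0, 1.0, -5.2]
grip_width: 0.0471
finger_force: 115.0
```

```bash
python3 - <<'E'
from pl import *
p,R,s=now();print(p,np.round(s["tool_rot"],4),s["force"],s["clock"])
f,o=plates(90)
for a,b,c in o: print(a,b)
# predicted 3-plate box in hand
th=-s["tool_rot"][1]
Rp=R@Rn.from_rotvec([0,0.3482,0]).as_matrix()   # pile axes x, -y, -z
B=np.array([.0012,0,.0021]);k=np.array([[a*.033,b*.025,-z] for a in(-1,1) for b in(-1,1) for z in(0,.006,.012,.018)])
print(proj(f,p+R@B+k@Rp.T).round(0).reshape(4,4,2).tolist())
q=bot.grab_frame("top");g=q["img"].astype(int).mean(2);u=proj(q,[[.6224,.1076,.003]])[0].astype(int);print("bench brightness at old spot",g[u[1]-4:u[1]+5,u[0]-4:u[0]+5].mean())
Rd=Rn.from_euler("xyz",[np.pi,0,0.357]).as_matrix();H=np.array([0.5894,-0.1265])
t=np.array([*(H-0.08*Rd[:2,0]),0.155]);deltas(p,R,[(p,Rd),(t,Rd)])
E
```

```text
[0.62246807 0.10790565 0.13398357] [3.1409 0.3481 0.0981] [-0.02481983  1.02796416 -5.23860559] 26.3
[0, 0, 130, 263, 24623] [[108, 0], [0, 0], [0, 262], [17, 242], [23, 245], [24, 234], [128, 148]]
[172, 198, 169, 170, 20686] [[314, 199], [196, 201], [192, 240], [172, 286], [185, 295], [192, 259], [198, 260], [204, 310], [191, 336], [197, 364], [229, 361], [259, 367], [315, 359], [320, 334], [308, 316], [313, 258], [319, 258], [326, 294], [340, 285], [319, 240]]
[331, 238, 61, 51, 2046] [[332, 249], [357, 288], [380, 281], [391, 268], [384, 245], [373, 239], [350, 239]]
[0, 295, 88, 88, 3857] [[0, 382], [87, 303], [0, 295]]
[452, 321, 60, 60, 1769] [[452, 327], [491, 363], [498, 359], [497, 369], [511, 380], [502, 358], [511, 350], [510, 322], [472, 321]]
[107, 325, 39, 59, 1672] [[144, 325], [112, 332], [113, 344], [107, 346], [110, 365], [131, 362], [117, 383], [145, 383]]
[[[211.0, 288.0], [210.0, 297.0], [209.0, 307.0], [208.0, 318.0]], [[303.0, 288.0], [304.0, 297.0], [306.0, 307.0], [307.0, 318.0]], [[199.0, 195.0], [197.0, 204.0], [195.0, 215.0], [192.0, 225.0]], [[317.0, 195.0], [319.0, 204.0], [321.0, 215.0], [324.0, 225.0]]]
bench brightness at old spot 146.27983539094652
[0.0, 0.0, 0.0] [-0.0443, 0.3463, -0.2562]
[-0.1929, 0.2081, -0.021] [0.0, 0.0, 0.0]
```

Call:
apply_moves(claw=[0.045,0.045,0.045,0.045,0.045,0.045,0.045,0.045,0.045,0.045,0.045,0.045], xyz=[[0,0,0],[0,0,0],[0,0,0],[-0.0276,0.0297,-0.003],[-0.0276,0.0297,-0.003],[-0.0276,0.0297,-0.003],[-0.0276,0.0297,-0.003],[-0.0276,0.0297,-0.003],[-0.0276,0.0297,-0.003],[-0.0276,0.0297,-0.003],[0,0,0],[0,0,0]], twist=[[-0.0148,0.1154,-0.0854],[-0.0148,0.1154,-0.0854],[-0.0148,0.1154,-0.0854],[0,0,0],[0,0,0],[0,0,0],[0,0,0],[0,0,0],[0,0,0],[0,0,0],[0,0,0],[0,0,0]])

```text
clock: 27.6
position: [0.5133, -0.1552, 0.1539]
tool_rot: [-3.141, 0.003, 0.355]
force: [0.8, 0.3, -4.5]
grip_width: 0.0474
finger_force: 115.1
```

```bash
python3 - <<'E'
from pl import *
p,R,s=now();print(p,np.round(s["tool_rot"],4),s["force"],s["clock"],np.round(s["qpos"],3))
f=bot.grab_frame("wrist");im=f["img"].astype(int);g=im.mean(2);cv2.imwrite("pics/w10.png",f["img"][:,:,::-1])
blue=((im[...,2]>im[...,0]+35)&(im[...,2]>im[...,1]+15)).astype(np.uint8)
n,l,st,_=cv2.connectedComponentsWithStats(blue);i=1+np.argmax(st[1:,4]);cs,_=cv2.findContours((l==i).astype(np.uint8),0,1)
print("blue",st[i].tolist(),cv2.approxPolyDP(cv2.convexHull(cs[0]),2.5,True).reshape(-1,2).tolist())
w=((g>125)&(im.max(2)-im.min(2)<40)).astype(np.uint8);n,l,st,_=cv2.connectedComponentsWithStats(w)
for i in range(1,n):
    if st[i,4]>300 and 150<st[i,0]<330:
        cs,_=cv2.findContours((l==i).astype(np.uint8),0,1);print(st[i].tolist(),cv2.approxPolyDP(cs[0],3,True).reshape(-1,2).tolist())
def H(O,X):
    c,n=np.cos(X[2]),np.sin(X[2]);O=np.array(O)/1000;return proj(f,np.c_[X[0]+O[:,0]*c-O[:,1]*n,X[1]+O[:,0]*n+O[:,1]*c,O[:,2]]).round(1).tolist()
print(H([[61,14.5,43],[61,-14.5,43],[36,-14.5,43],[36,14.5,43],[-41.75,33.5,33],[-41.75,-33.5,33],[-28.75,-33.5,33],[-28.75,33.5,33]],[0.5891,-0.126,0.3667]))
Rp=R@Rn.from_rotvec([0,0.3482,0]).as_matrix()
k=np.array([[a*.033,b*.025,-z] for a in(-1,1) for b in(-1,1) for z in(0,.018)]);print("pile",proj(f,p+R@[.0012,0,.0021]+k@Rp.T).round(1).reshape(4,2,2).tolist())
E
```

```text
[ 0.51326975 -0.1552431   0.15388681] [-3.1413  0.0032  0.355 ] [ 0.84198998  0.26400545 -4.46048811] 27.6 [-0.241  0.561  0.594  1.927 -0.432  0.785 -0.621]
blue [208, 0, 95, 130, 5548] [[302, 0], [299, 126], [286, 129], [213, 128], [208, 0]]
[269, 40, 18, 47, 481] [[286, 40], [269, 73], [275, 86], [283, 86], [286, 81]]
[203, 277, 107, 46, 4068] [[308, 287], [303, 285], [304, 280], [281, 281], [279, 277], [243, 286], [203, 285], [206, 319], [304, 321]]
[[233.0, -22.0], [276.6, -22.5], [276.5, 17.9], [234.1, 18.4], [213.4, 129.4], [299.4, 128.5], [299.9, 111.6], [212.6, 112.5]]
pile [[[212.1, 288.1], [208.7, 318.3]], [[303.4, 288.1], [307.2, 318.2]], [[199.5, 196.0], [193.5, 226.4]], [[317.5, 196.1], [324.1, 226.4]]]
```

```bash
cat > cal.py <<'E'
from pl import *
def T(p,e):
    M=np.eye(4);M[:3,:3]=Rn.from_euler("xyz",e).as_matrix();M[:3,3]=p;return M
f=bot.grab_frame("wrist");p,R,s=now()
C=np.array(f["view"])@T(p,s["tool_rot"])          # tool->camera, reported
def pj(d,P):                                       # tool points -> pixel with correction d
    E=np.eye(4);E[:3,:3]=Rn.from_rotvec(d[:3]).as_matrix();E[:3,3]=d[3:]
    g=dict(f);g["view"]=E@C;return proj(g,P)
y=.025
D=[([.0318,-y,-.0115],(196.2,197.8)),([.0318,y,-.0115],(313.8,197.8)),([-.0342,y,-.0115],(309.8,328.5)),([-.0342,-y,-.0115],(205.2,328.5)),
([.033,-y,.0653],(213.5,157)),([.033,y,.0653],(294.5,156.5)),([-.033,-y,.0473],(216.5,263.5)),([-.033,y,.0473],(296.5,261.5)),
([-.0435,-y+.0008,.1035],(225.5,237.5)),([-.0435,y+.0008,.1035],(288.5,236.5)),([.0225,-y+.0008,.1035],(220.5,162))]
P=np.array([a for a,b in D]);I=np.array([b for a,b in D])
r=least_squares(lambda d:np.r_[(pj(d,P)-I).ravel(),d[:3]/.02,d[3:]/.002],np.zeros(6),x_scale=[.01]*3+[.001]*3)
d=r.x
if __name__=="__main__":
    print("corr",d.round(4));print((pj(d,P)-I).round(1).tolist());print((pj(0*d,P)-I).round(1).tolist())
    O=np.array([[61,14.5,43],[61,-14.5,43],[36,-14.5,43],[36,14.5,43],[-41.75,33.5,33],[-41.75,-33.5,33],[-28.75,-33.5,33]])/1000
    I4=(np.array([[369,29.5],[431.5,29.5],[431.5,86.5],[369,86.5],[334.5,240.5],[462,240.5],[462,216]])-.25)/1.5
    T4=T([.53416,-.13975,.1557],[3.1414,-.0004,.36334]);T10=T(p,s["tool_rot"])
    I10=np.array([[213,128.3],[299.5,127.3]])
    def W(t,o):
        c,n=np.cos(t[2]),np.sin(t[2]);return np.c_[t[0]+o[:,0]*c-o[:,1]*n,t[1]+o[:,0]*n+o[:,1]*c,o[:,2],np.ones(len(o))]
    def res(t,d):
        a=pj(d,(W(t,O)@np.linalg.inv(T4).T)[:,:3])-I4;b=pj(d,(W(t,O[4:6])@np.linalg.inv(T10).T)[:,:3])-I10
        return np.r_[a.ravel(),b.ravel()]
    for dd in(0*d,d):
        q=least_squares(res,[.589,-.126,.366],args=(dd,),x_scale=[.01,.01,.1]);print("holder",q.x.round(4),np.degrees(q.x[2]).round(2),q.fun.round(1).tolist())
E
python3 cal.py
```

```text
corr [-0.0183  0.0027  0.0171 -0.0008  0.0023 -0.0004]
[[-0.9, 2.0], [1.1, -0.2], [-0.5, -1.6], [0.2, 0.4], [1.2, -0.4], [-0.7, -1.2], [0.7, 0.1], [-1.4, 0.7], [0.2, 1.6], [-0.9, 1.5], [1.4, -2.8]]
[[1.5, 0.3], [3.8, 0.2], [-0.7, -2.8], [0.5, -2.6], [3.7, -3.7], [2.1, -3.2], [1.6, -3.3], [-0.7, -1.4], [1.2, -2.4], [0.0, -1.4], [3.7, -6.6]]
holder [ 0.5891 -0.1261  0.3604] 20.65 [-0.1, -0.9, 0.3, -0.7, -0.7, -0.6, 0.1, -0.8, 0.5, -0.7, -1.5, -0.5, -0.7, 0.0, 1.4, 1.9, 0.8, 2.6]
holder [ 0.5926 -0.1276  0.3466] 19.86 [0.1, -0.7, 0.1, -0.6, -0.8, -0.8, 0.3, -0.9, 0.6, -0.5, -1.4, -0.6, -0.6, -0.2, 1.1, 2.0, 0.4, 2.5]
```

```bash
python3 - <<'E'
from cal import *
T5=T([.59620,-.11200,.06890],[-3.111,-.4863,.3647])
O=np.array([[61,14.5,43],[61,-14.5,43],[48,14.5,43],[48,-14.5,43],[-41.75,33.5,33],[-28.75,33.5,33],[-41.75,-33.5,33]])/1000
Pp=np.array([[x,b,-.0115] for x in(.0318,-.0342) for b in(-.025,.025)])
for n_,dd,X in(("unc",0*d,(.5891,-.1261,.3604)),("cor",d,(.5926,-.1276,.3466)),("cor dir, unc pos",d,(.5891,-.1261,.3604))):
    c,n=np.cos(X[2]),np.sin(X[2]);W=np.c_[X[0]+O[:,0]*c-O[:,1]*n,X[1]+O[:,0]*n+O[:,1]*c,O[:,2],np.ones(len(O))]
    print(n_,pj(dd,(W@np.linalg.inv(T5).T)[:,:3]).round(1).tolist(),pj(dd,Pp).round(1).tolist())
im=cv2.imread("pics/w5f.png")[:,:,::-1].astype(int);g=im.mean(2)
print([int(v) for v in g[150:212,280]]);print([int(v) for v in g[310:352,240]]);print([int(v) for v in g[310:352,300]])
E
```

```text
unc [[253.8, 163.7], [304.2, 164.3], [253.3, 185.9], [304.3, 186.6], [217.3, 344.6], [218.0, 321.0], [336.1, 347.5]] [[198.4, 198.6], [318.3, 198.6], [206.3, 326.3], [309.6, 326.2]]
cor [[256.7, 160.7], [306.8, 161.1], [256.4, 182.7], [307.1, 183.2], [220.8, 342.1], [221.5, 318.3], [340.2, 344.4]] [[195.3, 199.8], [314.9, 197.7], [205.4, 328.9], [309.3, 326.9]]
cor dir, unc pos [[250.7, 165.6], [300.9, 165.4], [250.6, 187.8], [301.4, 187.6], [217.1, 348.0], [217.5, 324.1], [336.7, 348.6]] [[195.3, 199.8], [314.9, 197.7], [205.4, 328.9], [309.3, 326.9]]
[49, 67, 76, 81, 109, 166, 197, 202, 201, 200, 201, 200, 201, 201, 199, 208, 223, 234, 238, 238, 239, 238, 239, 240, 240, 241, 240, 241, 241, 241, 240, 238, 238, 240, 236, 213, 174, 151, 150, 150, 149, 146, 141, 136, 138, 144, 148, 144, 124, 115, 133, 170, 192, 201, 201, 199, 200, 200, 199, 200, 200, 201]
[119, 118, 119, 118, 117, 118, 116, 119, 119, 117, 116, 117, 118, 119, 118, 117, 116, 118, 113, 104, 87, 81, 82, 80, 82, 81, 82, 83, 81, 81, 80, 83, 80, 81, 79, 79, 70, 57, 49, 48, 47, 46]
[116, 114, 115, 117, 115, 115, 115, 114, 116, 115, 116, 116, 116, 115, 111, 115, 115, 114, 101, 91, 82, 81, 82, 84, 82, 83, 82, 78, 84, 78, 84, 84, 83, 84, 80, 83, 84, 79, 84, 82, 83, 81]
```

```bash
cat > joint.py <<'E'
from cal import *
T4=T([.53416,-.13975,.1557],[3.1414,-.0004,.36334]);T5=T([.59620,-.11200,.06890],[-3.111,-.4863,.3647]);T10=T([.51327,-.15524,.15389],[-3.1413,.0032,.355])
A=lambda l:np.array(l)/1000
h4=(A([[61,14.5,43],[61,-14.5,43],[36,-14.5,43],[36,14.5,43],[-41.75,33.5,33],[-41.75,-33.5,33]]),(np.array([[369,29.5],[431.5,29.5],[431.5,86.5],[369,86.5],[334.5,240.5],[462,240.5]])-.25)/1.5)
h5=(A([[61,14.5,43],[61,-14.5,43],[-41.75,33.5,33]]),np.array([[252.5,165.5],[303.3,165.5],[217.5,346.5]]))
h10=(A([[-41.75,33.5,33],[-41.75,-33.5,33]]),np.array([[213,128.6],[299.5,127.3]]))
P5=np.array([[x,b,-.0115] for x in(.0318,-.0342) for b in(-.025,.025)]);I5=np.array([[195,200],[315,200],[204.3,328.5],[311.5,328.5]])
Rp=Rn.from_rotvec([0,0.3482,0]).as_matrix();P10=np.array([.0012,0,.0021])+np.array([[-.033,-.025,-.018],[-.033,.025,-.018]])@Rp.T;I10=np.array([[205.5,320.5],[304.5,321.5]])
def W(t,o):
    c,n=np.cos(t[2]),np.sin(t[2]);return np.c_[t[0]+o[:,0]*c-o[:,1]*n,t[1]+o[:,0]*n+o[:,1]*c,o[:,2],np.ones(len(o))]
def res(v,full=False):
    d,t=v[:6],v[6:9];L=[pj(d,P)-I,pj(d,P5)-I5,pj(d,P10)-I10]
    for TT,(o,i) in((T4,h4),(T5,h5),(T10,h10)): L.append(pj(d,(W(t,o)@np.linalg.inv(TT).T)[:,:3])-i)
    if full: return L
    return np.r_[np.concatenate([l.ravel() for l in L]),d[:3]/.01,d[3:]/.0015]
v=least_squares(res,np.r_[np.zeros(6),.59,-.126,.355],x_scale=[.01]*3+[.001]*3+[.01,.01,.1],loss="soft_l1").x
if __name__=="__main__":
    print(v.round(4),np.degrees(v[8]));[print(l.round(1).tolist()) for l in res(v,True)]
E
python3 joint.py
```

```text
[-6.600e-03 -1.000e-04  4.300e-03 -1.400e-03  5.000e-04  7.000e-04
  5.903e-01 -1.270e-01  3.642e-01] 20.868321239550124
[[-1.0, 2.4], [1.9, 1.9], [-1.8, -0.1], [-1.3, 0.3], [2.0, -1.6], [0.6, -1.5], [0.2, -0.9], [-1.7, 0.8], [0.1, -0.0], [-0.9, 0.7], [2.3, -4.5]]
[[0.2, 0.2], [0.7, -0.3], [-0.4, 0.3], [-3.5, -0.1]]
[[0.8, 0.1], [1.1, -1.4]]
[[-0.6, 0.0], [-0.2, -0.1], [-0.9, 0.0], [-0.1, 0.1], [0.8, 0.7], [-0.9, 0.3]]
[[0.8, -1.5], [0.5, -1.3], [0.5, -0.3]]
[[-0.0, 1.4], [-0.3, 1.5]]
```

```bash
cat > ins.py <<'E'
from plan import *
B=np.array([.0012,0,.0021]);Rp=Rn.from_rotvec([0,0.3482,0]).as_matrix()
def tcp(th,Ux,Lz,out=0,Y=0,H=(.5903,-.1270,.360)):
    X,Yh,yaw=H;t=np.radians(th);u=np.array([np.cos(t),0,np.sin(t)]);n=np.array([-np.sin(t),0,np.cos(t)])
    L=np.array([Ux+0.018*np.sin(t),Y,Lz]);b=L+(0.033+out)*u
    Rt=np.c_[u,[0,-1,0],-n]@Rp.T;Rz=Rn.from_euler("z",yaw).as_matrix()
    return Rz@(b-Rt@B)+[X,Yh,0],Rz@Rt
E
python3 - <<'E'
from ins import *
p,R,s=now();a=tcp(35,-.0338,.007,.035);print(a[0]);deltas(p,R,[(p,a[1]),a])
E
```

```text
[ 0.618866   -0.11624768  0.04771958]
[0.0, 0.0, 0.0] [0.0001, 0.2653, -0.0015]
[0.0796, 0.0019, 0.1315] [0.0, 0.0, 0.0]
```

Call:
apply_moves(claw=[0.045,0.045,0.045,0.045,0.045,0.045,0.045,0.045,0.045], xyz=[[0,0,0],[0,0,0],[0.0199,0.0005,0.0329],[0.0199,0.0005,0.0329],[0.0159,0.0004,0.0263],[0.0159,0.0004,0.0263],[0.008,0.0001,0.0131],[0,0,0],[0,0,0]], twist=[[0,0.1327,-0.0008],[0,0.1326,-0.0008],[0,0,0],[0,0,0],[0,0,0],[0,0,0],[0,0,0],[0,0,0],[0,0,0]])

```text
clock: 28.7
position: [0.6179, -0.1177, 0.0481]
tool_rot: [3.141, -0.259, 0.359]
force: [-0.6, -0.8, -4.9]
grip_width: 0.0471
finger_force: 115.3
```

```bash
python3 - <<'E'
from ins import *
import joint as J
p,R,s=now();print(p,np.round(s["tool_rot"],4),s["force"],s["clock"],np.round(s["qpos"],3))
a=tcp(35,-.0338,.007,.035);print("err",(R.T@(a[0]-p)).round(4),Rn.from_matrix(R.T@a[1]).as_rotvec().round(4))
f=bot.grab_frame("wrist");im=f["img"].astype(int);g=im.mean(2);cv2.imwrite("pics/w11.png",f["img"][:,:,::-1])
T=J.T(p,s["tool_rot"]);d,t=J.v[:6],J.v[6:9]
O=J.A([[61,14.5,43],[61,-14.5,43],[36,14.5,43],[36,-14.5,43],[-41.75,33.5,33],[-41.75,-33.5,33],[-28.75,33.5,33],[-28.75,-33.5,33]])
print("holder pred",J.pj(d,(J.W(t,O)@np.linalg.inv(T).T)[:,:3]).round(1).tolist())
k=B+np.array([[x,b,-z] for x in(.033,-.033) for b in(-.025,.025) for z in(0,.018)])@Rp.T;print("pile pred",J.pj(d,k).round(1).tolist())
blue=(im[...,2]>im[...,0]+35)&(im[...,2]>im[...,1]+15)
for r in range(0,384,12):
    c=np.where(blue[r,150:400])[0]+150
    w=np.where((g[r,150:400]>150))[0]+150
    print(r,(c.min(),c.max(),len(c)) if len(c) else "-",(w.min(),w.max(),len(w)) if len(w) else "-")
E
```

```text
[ 0.61801854 -0.11804238  0.04858003] [ 3.141  -0.2598  0.3584] [-0.57225423 -0.40613565 -4.40564652] 28.75 [-0.021  0.72   0.257  1.916 -0.816  0.41  -0.318]
err [ 0.0012 -0.0014  0.0012] [ 0.001   0.0029 -0.0015]
holder pred [[222.1, 186.9], [281.6, 186.3], [222.9, 237.7], [281.9, 237.1], [192.5, 374.7], [315.7, 373.4], [191.8, 352.2], [315.9, 350.9]]
pile pred [[196.1, 197.4], [189.8, 227.9], [314.8, 196.9], [321.3, 227.4], [209.8, 290.2], [206.3, 320.6], [301.8, 289.8], [305.5, 320.1]]
0 - -
12 - -
24 - -
36 - -
48 - -
60 - -
72 - -
84 - -
96 - -
108 - -
120 - -
132 - -
144 - -
156 - -
168 - -
180 (np.int64(191), np.int64(313), 98) (np.int64(251), np.int64(312), 19)
192 (np.int64(191), np.int64(313), 64) (np.int64(222), np.int64(312), 83)
204 (np.int64(191), np.int64(195), 5) (np.int64(294), np.int64(314), 21)
216 (np.int64(191), np.int64(193), 3) (np.int64(195), np.int64(318), 118)
228 - (np.int64(310), np.int64(320), 11)
240 - (np.int64(318), np.int64(318), 1)
252 - -
264 - -
276 - -
288 - (np.int64(178), np.int64(333), 12)
300 (np.int64(201), np.int64(311), 5) (np.int64(309), np.int64(309), 1)
312 (np.int64(198), np.int64(312), 14) (np.int64(307), np.int64(310), 4)
324 (np.int64(195), np.int64(312), 35) (np.int64(309), np.int64(310), 2)
336 (np.int64(195), np.int64(312), 118) (np.int64(305), np.int64(310), 6)
348 (np.int64(194), np.int64(312), 119) -
360 (np.int64(196), np.int64(315), 120) (np.int64(232), np.int64(312), 81)
372 - -
```

```bash
python3 - <<'E'
import cv2,numpy as np
im=cv2.imread("pics/w11.png")[:,:,::-1].astype(int);g=im.mean(2);b=(im[...,2]-im[...,0])
for c in (230,250,270,): print(c,"g165-215",g[165:216,c].astype(int).tolist())
for c in (215,250,290): print(c,"b315-384",b[315:384,c].tolist())
for r in (340,350,358): print(r,b[r,186:204].tolist(),b[r,304:322].tolist())
print(g[190,215:230].astype(int).tolist(),g[190,274:290].astype(int).tolist())
E
```

```text
230 g165-215 [61, 60, 56, 62, 69, 84, 90, 99, 104, 101, 103, 101, 102, 104, 99, 99, 98, 105, 112, 119, 117, 118, 131, 153, 170, 180, 180, 178, 159, 123, 87, 78, 78, 79, 85, 101, 119, 126, 125, 130, 129, 132, 132, 137, 142, 150, 152, 153, 152, 154, 154]
250 g165-215 [31, 28, 32, 33, 50, 91, 130, 147, 152, 153, 150, 150, 151, 151, 149, 149, 150, 150, 149, 148, 150, 148, 147, 156, 171, 178, 179, 179, 182, 180, 181, 181, 181, 181, 178, 162, 141, 128, 126, 131, 132, 133, 137, 140, 138, 143, 150, 154, 154, 153, 154]
270 g165-215 [58, 57, 58, 61, 72, 82, 96, 97, 104, 99, 102, 103, 101, 99, 101, 103, 100, 108, 117, 118, 115, 120, 136, 159, 172, 179, 179, 180, 175, 162, 136, 115, 102, 96, 102, 115, 127, 132, 130, 129, 130, 129, 133, 138, 142, 144, 148, 150, 151, 152, 153]
215 b315-384 [-2, -6, -3, -4, -3, -6, 0, -1, 2, 2, 2, 0, 0, 0, 1, -1, -1, -2, 0, 31, 89, 124, 122, 105, 87, 83, 86, 90, 81, 91, 83, 83, 84, 81, 85, 94, 101, 114, 120, 120, 123, 127, 126, 128, 122, 114, 84, 32, 1, 1, 2, 1, 3, 2, 1, 5, 5, 2, 4, 1, 4, 3, 5, 6, -1, 4, 4, 1, 3]
250 b315-384 [-5, -5, -3, -4, -4, -3, -2, 1, 2, 2, 1
[... 433 characters left out ...]
58, 138, 80, 13, -1, -1, 4, 3, 3, 5, -2, -1, -1, 5, 2, 5, 4, 6, 1, 4, -2, 3, 1, 4]
340 [1, 2, 2, 4, 2, 1, -5, -2, 20, 74, 118, 124, 123, 125, 127, 124, 130, 121] [126, 127, 123, 124, 128, 133, 145, 122, 62, 1, -6, -5, -4, -1, -5, -2, -1, -1]
350 [4, 3, 2, 5, 1, 0, 1, 24, 57, 82, 90, 93, 90, 91, 90, 94, 86, 88] [123, 121, 121, 122, 123, 127, 129, 128, 113, 79, 32, 1, -5, -3, -2, 1, 2, 3]
358 [4, 4, 4, -1, 4, 2, -3, 4, 12, 54, 100, 126, 124, 127, 128, 125, 128, 127] [159, 163, 161, 158, 159, 158, 157, 160, 161, 162, 121, 52, 3, -2, 2, 2, 5, 3]
[101, 101, 99, 99, 99, 102, 125, 154, 171, 177, 179, 177, 178, 179, 179] [179, 177, 179, 179, 176, 165, 145, 123, 106, 99, 101, 100, 101, 111, 145, 170]
```

```bash
cat >> ins.py <<'E'
H=(.5903,-.1270,.3642)
E
python3 - <<'E'
from ins import *
p,R,s=now();print(s["clock"]);deltas(p,R,[tcp(35,-.0338,.007,.035,H=H),tcp(35,-.0338,.007,.01,H=H),tcp(35,-.0338,.007,.0,H=H)])
E
```

```text
28.8
[0.0009, -0.0016, 0.0014] [0.0023, 0.0023, -0.0057]
[-0.0235, -0.0, 0.0085] [0.0, 0.0, 0.0]
[-0.0094, 0.0, 0.0034] [0.0, 0.0, 0.0]
```

Call:
apply_moves(claw=[0.045,0.045,0.045,0.045,0.045,0.045,0.045], xyz=[[0.0009,-0.0016,0.0014],[-0.0078,0,0.0028],[-0.0078,0,0.0028],[-0.0079,0,0.0029],[-0.0047,0,0.0017],[0,0,0],[0,0,0]], twist=[[0.0023,0.0023,-0.0057],[0,0,0],[0,0,0],[0,0,0],[0,0,0],[0,0,0],[0,0,0]])

```text
clock: 29.5
position: [0.5962, -0.1245, 0.0296]
tool_rot: [-3.141, -0.262, 0.364]
force: [0.4, -0.2, -3.5]
grip_width: 0.0472
finger_force: 115.3
```

```bash
python3 - <<'E'
from ins import *
p,R,s=now();print(s["clock"],np.round(s["force"],1),np.round(s["moment"],2));
print((Rn.from_euler("z",-H[2]).as_matrix()@s["force"]).round(1))
deltas(p,R,[tcp(35,-.0338,.007,.005,H=H),tcp(35,-.0338,.007,.0,H=H)])
E
```

```text
29.5 [ 0.4 -0.2 -3.5] [-0.14  0.47 -0.04]
[ 0.3 -0.3 -3.5]
[-0.0002, 0.0002, -0.001] [-0.0008, 0.0004, -0.0001]
[-0.0047, -0.0, 0.0017] [0.0, 0.0, 0.0]
```

Call:
apply_moves(claw=[0.045,0.045,0.045,0.045], xyz=[[-0.0025,0,0.0004],[-0.0024,0,0.0004],[0,0,0],[0,0,0]], twist=[[0,0,0],[0,0,0],[0,0,0],[0,0,0]])

```text
clock: 29.9
position: [0.5919, -0.126, 0.0276]
tool_rot: [-3.141, -0.262, 0.365]
force: [-1.0, -0.4, -4.0]
grip_width: 0.0473
finger_force: 115.3
```

```bash
python3 - <<'E'
from ins import *
p,R,s=now();print(s["clock"],(Rn.from_euler("z",-H[2]).as_matrix()@s["force"]).round(1),np.round(s["moment"],2))
deltas(p,R,[tcp(35,-.0338,.007,.0,H=H),tcp(33,-.0338,.007,.0,H=H)])
q=[tcp(th,-.0343,z,0,H=H) for th,z in((35,.0067),(28,.0066),(21,.0065),(14,.0064),(7,.0063),(0,.006),(-0.5,.0055))]
deltas(*q[0],q[1:])
E
```

```text
29.9 [-1.1 -0.  -4. ] [-0.18  0.52 -0.04]
[-0.0, 0.0004, -0.0001] [-0.0008, 0.0005, 0.0003]
[-0.0001, -0.0, 0.0009] [-0.0, -0.0349, -0.0]
[-0.0004, 0.0, 0.0033] [0.0, -0.1222, 0.0]
[-0.0006, -0.0, 0.0036] [-0.0, -0.1222, 0.0]
[-0.0007, 0.0, 0.0038] [-0.0, -0.1222, 0.0]
[-0.0007, 0.0, 0.0041] [0.0, -0.1222, -0.0]
[-0.0007, -0.0, 0.0045] [-0.0, -0.1222, -0.0]
[0.0001, 0.0, 0.0008] [0.0, -0.0087, 0.0]
```

Call:
apply_moves(claw=[0.045,0.045,0.045], xyz=[[-0.001,0,-0.0003],[0,0,0],[0,0,0]], twist=[[0,0,0],[0,0,0],[0,0,0]])

```text
clock: 30.2
position: [0.5912, -0.1262, 0.0277]
tool_rot: [-3.141, -0.263, 0.365]
force: [2.6, 1.1, -3.3]
grip_width: 0.0471
finger_force: 115.2
```

Call:
apply_moves(claw=[0.045,0.045,0.045], xyz=[[-0.001,0,-0.0003],[0,0,0],[0,0,0]], twist=[[0,0,0],[0,0,0],[0,0,0]])

```text
clock: 30.5
position: [0.591, -0.1263, 0.0279]
tool_rot: [-3.141, -0.264, 0.365]
force: [7.2, 2.2, -5.9]
grip_width: 0.047
finger_force: 114.9
```

Call:
apply_moves(claw=[0.045,0.045,0.045,0.045,0.045,0.045,0.045], xyz=[[0.0014,0,0.0004],[-0.0002,0,0.0016],[-0.0002,0,0.0017],[-0.0003,0,0.0018],[-0.0003,0,0.0018],[0,0,0],[0,0,0]], twist=[[0,0,0],[0,-0.0611,0],[0,-0.0611,0],[0,-0.0611,0],[0,-0.0611,0],[0,0,0],[0,0,0]])

```text
clock: 31.2
position: [0.5912, -0.1255, 0.0203]
tool_rot: [-3.14, -0.019, 0.365]
force: [1.4, 4.8, -5.1]
grip_width: 0.0473
finger_force: 115.8
```

```bash
python3 - <<'E'
from ins import *
p,R,s=now();print(s["clock"],(Rn.from_euler("z",-H[2]).as_matrix()@s["force"]).round(1),np.round(s["moment"],2))
deltas(p,R,[tcp(21,-.0342,.0065,.0,H=H)])
E
```

```text
31.2 [ 3.   4.  -5.1] [ 1.14 -0.29 -0.15]
[0.0005, 0.0011, -0.0001] [-0.0014, -0.0004, 0.0011]
```

Call:
apply_moves(claw=[0.045,0.045,0.045,0.045,0.045], xyz=[[0,-0.001,0],[0,0,0],[-0.0003,0,0.0019],[0,0,0],[0,0,0]], twist=[[0,0,0],[0,0,0],[0,-0.0611,0],[0,0,0],[0,0,0]])

```text
clock: 31.7
position: [0.5909, -0.1254, 0.0187]
tool_rot: [-3.141, 0.042, 0.365]
force: [2.8, 2.3, -2.7]
grip_width: 0.0475
finger_force: 116.0
```

```bash
python3 - <<'E'
from ins import *
p,R,s=now();print(s["clock"],(Rn.from_euler("z",-H[2]).as_matrix()@s["force"]).round(1),np.round(s["moment"],2))
deltas(p,R,[tcp(17.5,-.0342,.0065,.0,H=H)])
E
```

```text
31.7 [ 3.5  1.1 -2.7] [ 0.58 -0.59 -0.07]
[0.0004, 0.0013, 0.0001] [-0.0007, -0.0011, 0.0004]
```

Call:
apply_moves(claw=[0.045,0.045,0.045,0.045,0.045,0.045], xyz=[[0.0003,-0.0003,0],[-0.0003,0,0.0019],[-0.0003,0,0.002],[-0.0003,0,0.002],[0,0,0],[0,0,0]], twist=[[0,0,0],[0,-0.0611,0],[0,-0.0611,0],[0,-0.0611,0],[0,0,0],[0,0,0]])

```text
clock: 32.3
position: [0.5894, -0.1254, 0.0125]
tool_rot: [-3.14, 0.225, 0.365]
force: [3.4, 2.1, -9.2]
grip_width: 0.0475
finger_force: 115.4
```

```bash
python3 - <<'E'
from ins import *
p,R,s=now();print(s["clock"],(Rn.from_euler("z",-H[2]).as_matrix()@s["force"]).round(1),np.round(s["moment"],2),s["grip_width"])
deltas(p,R,[tcp(7,-.0342,.0062,.0,H=H),tcp(3.5,-.0342,.0061,.0,H=H),tcp(0,-.0342,.006,.0,H=H),tcp(0,-.0342,.005,.0,H=H)])
E
```

```text
32.3 [ 3.9  0.7 -9.2] [ 0.63 -1.34 -0.11] 0.0475302995896098
[0.0003, 0.0018, -0.0001] [-0.0011, -0.0012, 0.0004]
[-0.0003, -0.0, 0.0022] [-0.0, -0.0611, 0.0]
[-0.0003, -0.0, 0.0023] [-0.0, -0.0611, -0.0]
[0.0003, 0.0, 0.0009] [0.0, 0.0, 0.0]
```

Call:
apply_moves(claw=[0.045,0.045,0.045,0.045,0.045], xyz=[[0,0,0.0005],[-0.0003,0,0.0022],[-0.0003,0,0.0023],[0,0,0],[0,0,0]], twist=[[0,0,0],[0,-0.0611,0],[0,-0.0611,0],[0,0,0],[0,0,0]])

```text
clock: 32.8
position: [0.5882, -0.1263, 0.0085]
tool_rot: [-3.141, 0.346, 0.365]
force: [4.4, 2.2, -3.6]
grip_width: 0.0475
finger_force: 116.5
```

```bash
python3 - <<'E'
from ins import *
p,R,s=now();print(s["clock"],(Rn.from_euler("z",-H[2]).as_matrix()@s["force"]).round(1),np.round(s["moment"],2),s["grip_width"])
deltas(p,R,[tcp(0,-.0342,.006,.0,H=H)])
E
```

```text
32.8 [ 4.9  0.5 -3.6] [ 0.43 -1.41  0.01] 0.04747049472381532
[0.0001, 0.0014, 0.0001] [-0.0005, -0.0017, 0.0005]
```

Call:
apply_moves(claw=[0.045,0.045,0.045,0.045,0.045], xyz=[[0.0003,0,0.0009],[0.0003,0,0.0009],[0.0003,0,0.0009],[0,0,0],[0,0,0]], twist=[[0,0,0],[0,-0.009,0],[0,-0.009,0],[0,0,0],[0,0,0]])

```text
clock: 33.3
position: [0.5882, -0.1263, 0.0083]
tool_rot: [-3.141, 0.365, 0.364]
force: [-3.5, 8.7, 38.1]
grip_width: 0.0475
finger_force: 121.3
```

```bash
python3 - <<'E'
from ins import *
p,R,s=now();print(s["clock"],(Rn.from_euler("z",-H[2]).as_matrix()@s["force"]).round(1),np.round(s["moment"],2),s["grip_width"])
deltas(p,R,[tcp(0,-.0342,.006,.0,H=H)])
f=bot.grab_frame("side");h=lambda o:(Rn.from_euler("z",H[2]).as_matrix()@o+[H[0],H[1],0])
g=cv2.imread("pics/side0.png");
for n,o in(("nose",[.028,0,.028]),("knob",[.08,0,.03]),("knobin",[.089,0,.03])): print(n,proj(f,h(np.array(o))).round(1))
cv2.imwrite("pics/s12.png",f["img"][:,:,::-1])
def knob(im): 
    u=proj(f,h(np.array([.08,0,.032])))[0].astype(int);w=im[u[1]-12:u[1]+12,u[0]-14:u[0]+14].astype(float).mean(2);return w
a=f["img"];b=g[:,:,::-1]
m1,m0=knob(a),knob(b)
print((m1<30).sum(),np.argwhere(m1<30).mean(0),(m0<30).sum(),np.argwhere(m0<30).mean(0))
u=proj(f,h(np.array([.08,0,.032])))[0].astype(int);print(u);r=u[1]
for k in(-3,0,3): print(b[r+k,u[0]-14:u[0]+22].mean(1).astype(int).tolist(),a[r+k,u[0]-14:u[0]+22].mean(1).astype(int).tolist())
E
```

```text
33.3 [-0.2  9.4 38.1] [ 0.82  2.66 -0.7 ] 0.047521407698355195
[0.0001, 0.0014, -0.0001] [-0.0011, 0.0163, -0.0]
nose [[218.8 178.1]]
knob [[191.7 179.2]]
knobin [[187.  179.5]]
0 [nan nan] 0 [nan nan]
[191 178]
[89, 87, 88, 89, 88, 89, 87, 88, 89, 88, 88, 88, 87, 87, 82, 75, 75, 73, 74, 81, 85, 86, 85, 112, 204, 245, 241, 239, 243, 245, 245, 245, 245, 244, 235, 223] [93, 91, 90, 92, 93, 91, 91, 92, 90, 90, 92, 92, 93, 91, 85, 76, 71, 67, 71, 85, 88, 89, 86, 85, 116, 144, 142, 137, 144, 152, 151, 150, 150, 145, 132, 120]
[87, 88, 88, 88, 87, 87, 89, 88, 89, 88, 89, 89, 87, 88, 81, 65, 67, 69, 59, 86, 164, 227, 226, 203, 181, 204, 209, 194, 192, 198, 192, 185, 182, 175, 169, 162] [91, 92, 92, 93, 90, 92, 92, 92, 92, 92, 92, 92, 93, 91, 82, 54, 39, 40, 38, 54, 98, 139, 145, 144, 150, 165, 168, 169, 170, 172, 169, 166, 165, 162, 160, 160]
[89, 88, 88, 89, 88, 88, 89, 89, 89, 87, 88, 88, 88, 87, 79, 55, 40, 37, 40, 53, 96, 137, 139, 124, 120, 144, 156, 159, 159, 156, 157, 157, 157, 157, 157, 157] [91, 91, 92, 90, 91, 92, 93, 91, 91, 92, 92, 92, 93, 91, 83, 57, 42, 38, 37, 47, 67, 91, 91, 89, 112, 150, 164, 165, 165, 164, 163, 163, 164, 163, 162, 163]<stdin>:12: RuntimeWarning: Mean of empty slice.
  ret = um.true_divide(
```

Call:
apply_moves(claw=[0.045,0.045,0.055,0.07,0.07,0.07,0.07,0.07,0.07,0.07], xyz=[[-0.0005,0,-0.0013],[0,0,0],[0,0,0],[0,0,0],[0,0,0],[0,0,0],[-0.007,0,-0.019],[-0.018,0,-0.045],[-0.018,0,-0.045],[0,0,0]], twist=[[0,0,0],[0,0,0],[0,0,0],[0,0,0],[0,0,0],[0,0,0],[0,0,0],[0,0,0],[0,0,0],[0,0,0]])

```text
clock: 34.35
position: [0.5891, -0.128, 0.1311]
tool_rot: [3.138, 0.36, 0.363]
force: [-0.5, -0.1, -1.7]
grip_width: 0.0699
finger_force: 0.0
```

```bash
python3 - <<'E'
from ins import *
import joint as J
p,R,s=now();print(s["clock"],p,np.round(s["force"],1))
f=bot.grab_frame("wrist");cv2.imwrite("pics/w13.png",f["img"][:,:,::-1]);im=f["img"].astype(int);g=im.mean(2)
T=J.T(p,s["tool_rot"]);d=J.v[:6]
pr=lambda o:J.pj(d,(J.W(H,np.array(o,float)/1000)@np.linalg.inv(T).T)[:,:3]).round(1)
print("lip edge",pr([[-28.75,y,33] for y in(-33,0,33)]).tolist())
print("pile top far/near",pr([[33,25,24],[33,-25,24],[-28,25,24],[-28,-25,24]]).tolist())
print("nose tip/wall",pr([[27.75,8,28],[27.75,-8,28],[34.75,0,37]]).tolist())
c=pr([[0,0,24]])[0].astype(int);print(c)
n=pr([[27.75,0,28]])[0].astype(int);print("rgb down nose",[tuple(im[r,n[0]]) for r in range(n[1]-10,n[1]+14,2)])
print("across",g[c[1],c[0]-75:c[0]+76:3].astype(int).tolist())
print("along",g[c[1]-75:c[1]+80:3,c[0]].astype(int).tolist())
q=bot.grab_frame("side");cv2.imwrite("pics/s13.png",q["img"][:,:,::-1])
for nme in("plate_2_center","bolt"):
  for cam in("wrist","side"): print(nme,cam,[(np.round(r["position"],3).tolist(),round(r["score"],2)) for r in bot.find_in(cam,nme)][:3])
E
```

```text
34.4 [ 0.58825573 -0.12714694  0.12818398] [ 0.1  0.5 -0. ]
lip edge [[300.4, 177.1], [256.0, 177.3], [211.6, 177.5]]
pile top far/near [[217.4, 93.9], [294.0, 93.5], [223.1, 169.5], [288.7, 169.2]]
nose tip/wall [[243.5, 103.8], [268.0, 103.7], [255.8, 99.6]]
[255 137]
rgb down nose [(np.int64(233), np.int64(232), np.int64(228)), (np.int64(233), np.int64(231), np.int64(227)), (np.int64(234), np.int64(232), np.int64(228)), (np.int64(234), np.int64(233), np.int64(229)), (np.int64(200), np.int64(191), np.int64(173)), (np.int64(194), np.int64(179), np.int64(158)), (np.int64(210), np.int64(209), np.int64(206)), (np.int64(209), np.int64(208), np.int64(203)), (np.int64(209), np.int64(208), np.int64(203)), (np.int64(210), np.int64(208), np.int64(204)), (np.int64(209), np.int64(208), np.int64(203)), (np.int64(208), np.int64(207), np.int64(203))]
across [71, 71, 70, 74, 72, 73, 70, 72, 68, 68, 120, 127, 128, 158, 195, 192, 190, 192, 192, 193, 200, 198, 198, 199, 203, 201, 199, 201, 203, 204, 202, 203, 205, 203, 201, 203, 202, 136, 133, 134, 135, 98, 72, 72, 71, 72, 73, 71, 72, 72, 70]
along [126, 126, 124, 134, 237, 232, 235, 235, 231, 233, 231, 230, 231, 188, 201, 206, 206, 206, 205, 204, 204, 204, 203, 202, 202, 201, 199, 199, 197, 196, 194, 194, 191, 191, 189, 166, 99, 75, 89, 127, 122, 146, 144, 75, 71, 73, 71, 72, 71, 71, 73, 69]
plate_2_center wrist [([0.593, -0.125, 0.019], 0.94), ([0.62, -0.248, 0.011], 0.67)]
plate_2_center side [([0.612, -0.242, 0.006], 0.73), ([0.588, -0.12, 0.021], 0.56)]
bolt wrist [([0.66, -0.1, 0.037], 0.88)]
bolt side [([0.652, -0.1, 0.031], 0.55)]
```

```bash
python3 -c "
from workcell import bot
print(bot.job_done())"
```

```text
the job is handed in; nothing more can be done
None
```

I put all three plates in the blue holder: they lie flat in the nest under the lip, and the camera views show the brass bolt out over them. I handed the job in at about 34 s, after going back for the bottom plate, which my first lift missed; the judge's result was not shown.

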